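# Empty the tape bar

## Robot

A 6-joint arm with a two-finger parallel gripper is mounted at the origin on a cart in front of the work surface, level with it; the furniture and walls round the work are solid. World frame = base frame: x ahead of the robot, y to its left, z up, the work surface at z = 0. Lengths are in m, angles in rad, forces in N, time in s.
With the tool pointing down it reaches from about 0.325 to 0.85 m from the base axis. Payload 4.4 kg.
Tool frame: the origin (TCP) lies at the very end of the fingers, on their centre line; the grasp point (between the pads) lies 19 mm behind it; z points along the fingers, y is the line along which they close (so a half turn about z gives the same grasp; the last joint's range is limited). The gripper opens to 94 mm and grips with 3 to 60 N. Pads are 16 mm wide; open, the fingers measure 119 mm over their backs; the gripper's body (75 mm by 177 mm) begins 78 mm behind the grasp point.
Start: joints at [-1.425, 0.207, 1.542, -0, 1.393, -0.15], TCP at [0.168, -0.55, 0.205] pointing down, gripper open.
Joint ranges: [-2.73, 2.73], [-0.86, 2.22], [0.23, 2.46], [-1.11, 4.25], [0.08, 2.63], [-2.82, 2.82]. Speed limits (rad/s): [2.79, 2.79, 3.14, 3.14, 3.14, 3.14].

## Interface

Orientations are given as a 3x3 rotation matrix whose columns are the frame's x, y, z axes.
In Python, from plant import r gives the robot as it stands.
- The arm moves only by the tool move_arm, never from a script. Its arguments are lists of equal length, an entry for each row: "travel": the shift along the tool's x, y, z as a fraction of full scale, a list of three; "delta_rot": the turn, a rotation vector about the tool's x, y, z as a fraction of full scale, a list of three; "grip": the opening in per cent of the stroke, from 0 (shut) to 100 (fully open). A call has 1 to 5 rows; each row is the pose to reach, as a shift and turn from the pose commanded when the call began, along the tool's axes at that moment, turning the shorter way round; what a row does not reach only later rows make up. Full scale, the value 1, is 0.08 m for a shift and 180 degrees for a turn. A row lasts 1/10 s, in which the tool goes at most 50 mm and 8.59 degrees, less where a joint would pass 70% of its speed; a pose out of reach is approached as far as the arm can. A call with a number of a shift or a turn outside -1 to 1 is refused whole. A call with a gripper value outside its range is refused whole. The fingers move at their own pace and stop on an object; "newtons" is the grip in N (left out, the last holds). Time passes only in rows, so rows that repeat a pose let the fingers close. It gives the time, the measured TCP pose, the force, the opening and the grip force at its end, in the units of the state.
- r.get_obs(): the state, without advancing time (a new reading comes with each control period).
- r.read_camera(name): name is "scene" or "side" or "wrist"; returns a dict with "img" (400x640x3 uint8, blue, green, red), "K" (3x3 intrinsics, pixels), "R" (3x3) and "t" (3): a world point X has camera coordinates R X + t. Camera axes: x right, y down, z forward; pixel columns grow to the right and rows downward; lengths in m; the calibration is good to about 2 mm. A picture is of the moment at which its call begins. There is no depth.
- r.hand_in(): hands the job in; it is judged then, once.
The state is a dict: "clock": time; "joints": joint angles; "dq": joint speeds; "joint_torque": joint torques, N m; "tool_pos": TCP position; "tool_rot": TCP orientation; "force": force on the tool from outside, world axes, zero at the start; "torque": the same for the moment, N m; "width": finger opening in m; "grasp_force": force on a finger pad.
Only numpy, scipy, OpenCV 4.12 (cv2) and the standard library are available. Lean on these libraries where they do the work, as an engineer would, in place of code of your own. Each camera call takes 0.05 s, during which the arm holds its last target. There are 200 camera calls.

## Task

Empty the tape bar: pull the red-balled keeper pin up out of its holder and stand it in the clear plaster cup, then slide the stop collar off the free end of the bar and put it in the tray's small compartment, and then slide every tape roll off the bar and put them all in the tray's large compartment. Leave the cup upright with the pin in it, and do not disturb the paint pot, sanding block, rock casting or tape measure.

Things in the scene. Friction and masses are not known exactly. Their poses are not given: they have to be found in the camera images.
- tape_bar: Fixed tape bar: plywood board 100 x 300 x 14 mm, wooden post (50 x 24 mm, 166 mm high) at its +y end, and a round steel bar, 18 mm thick, running level from the post towards the stand's own -y, axis 140 mm above the bench over the board's centre line, free for rolls from y = +98 mm (34 mm flange) to y = -112 mm (free end). Origin: centre of the board's underside; z up.
- bar_end (a point): Centre of the bar's free end (140 mm up); axes as the stand's: things slide off along -y.
- holder_mouth (a point): Centre of the mouth of the upright brass pin holder, a tube (22 mm outside, 14 mm bore, mouth 85 mm above the bench, floor at 18 mm) that stands on the board 18 mm beyond the bar's free end, below the path of the rolls and the collar.
- pin_ball (a point): Centre of the red ball knob (24 mm) on the loose steel keeper pin: rod 10 mm thick, 177 mm long over all, 60 g; z runs along the pin from tip to ball. At the start the pin stands, a little loose, in the holder, ball about 183 mm above the bench, so that nothing can leave the bar; lifted 67 mm it is clear of the holder.
- pin_tip (a point): Tip (foot) of the keeper pin, on its axis, 165 mm from the ball's centre.
- collar_centre (a point): Centre of the loose dark steel stop collar: ring 34 mm outside, 22 mm bore, 16 mm wide, 50 g, set screw already slackened; its own y is the ring's axis. At the start it hangs on the bar outside the rolls, about 28 mm from the bar's end, and slides freely.
- tray_large (a point): Centre of the floor (4 mm above the bench) of the large compartment of the loose grey two-compartment tray (122 x 240 x 32 mm, walls and divider 4 mm, 0.8 kg). Inside it is 114 mm along x and 164 mm along y, walls 28 mm above the floor; x, y are the tray's sides, z up.
- tray_small (a point): Centre of the floor of the small compartment at the tray's +y end: 114 mm along x, 64 mm along y inside, same floor and walls.
- plaster_cup: Clear plastic mixing cup, heavy (350 g) with set plaster, open at the top: 66 mm across the rim, about 55 mm clear inside at the rim narrowing to about 40 mm at the floor, 75 mm high, inner floor 3 to 5 mm up. Origin: centre of its underside; z up.
- paint_pot1: Bystander: white paint pot with a brown cap, 61 x 50 x 55 mm, origin under its centre. Not to be disturbed.
- sanding_block: Bystander: brown sanding block, 56 x 101 x 26 mm, origin under its centre. Not to be disturbed.
- rock_cast: Bystander: speckled plaster rock casting, 47 x 56 x 29 mm, origin under its centre. Not to be disturbed.
- tape_measure: Bystander: orange tape measure, 66 x 78 x 38 mm, origin under its centre. Not to be disturbed.
- roll_1_centre (a point): Centre of the yellow tape roll (rigid): ring 46 mm outside (slightly faceted, up to 47 mm), 25 mm bore, 18 mm wide, 40 g; its own y is the ring's axis. At the start it hangs on the bar (centre 3.6 mm below the bar's axis) and slides freely, 8 mm or more from its neighbours. Three to five of the five rolls are there; None if absent.
- roll_2_centre (a point): Centre of the blue tape roll (rigid): ring 46 mm outside (slightly faceted, up to 47 mm), 25 mm bore, 18 mm wide, 40 g; its own y is the ring's axis. At the start it hangs on the bar (centre 3.6 mm below the bar's axis) and slides freely, 8 mm or more from its neighbours. Three to five of the five rolls are there; None if absent.
- roll_3_centre (a point): Centre of the green tape roll (rigid): ring 46 mm outside (slightly faceted, up to 47 mm), 25 mm bore, 18 mm wide, 40 g; its own y is the ring's axis. At the start it hangs on the bar (centre 3.6 mm below the bar's axis) and slides freely, 8 mm or more from its neighbours. Three to five of the five rolls are there; None if absent.
- roll_4_centre (a point): Centre of the white paper-coloured tape roll (rigid): ring 46 mm outside (slightly faceted, up to 47 mm), 25 mm bore, 18 mm wide, 40 g; its own y is the ring's axis. At the start it hangs on the bar (centre 3.6 mm below the bar's axis) and slides freely, 8 mm or more from its neighbours. Three to five of the five rolls are there; None if absent.
- roll_5_centre (a point): Centre of the orange tape roll (rigid): ring 46 mm outside (slightly faceted, up to 47 mm), 25 mm bore, 18 mm wide, 40 g; its own y is the ring's axis. At the start it hangs on the bar (centre 3.6 mm below the bar's axis) and slides freely, 8 mm or more from its neighbours. Three to five of the five rolls are there; None if absent.
Things that resemble listed ones, but are neither listed nor needed, are in the scene too. There is more than one size of the part that bears roll_4_centre; the job needs the larger.

How it is judged:
By the outcome, as a careful person would: the job done as asked, in the order asked, and still so for the second after the job is handed in, with the robot touching nothing.
Of roll_1, roll_2, roll_3, roll_4, roll_5 only 3 to 5 are there at a start; the rules pass over those that are not, and their reading is None.
At some moment in a run one of tray may be knocked a few centimetres aside while the robot is not near it.
Once in a run the grip may slacken for a moment while it holds something.
It also fails if it takes over 210 s, if anything falls off the work surface, if the arm or the gripper's body presses on something with over 40 N, if the wrist force passes 120 N, or if a joint passes its speed limit or range.

## Working session

There is one attempt and no reset: what is moved stays moved. The work goes in short steps, Python scripts to look and compute and a tool call to move; the robot and the scene stay as the last step left them, time stands still between calls to the robot, and variables do not carry over. Pictures are saved under pics/ and viewed, at most 14 in all, crops included, and the job is handed in when it is done.

Besides the shell and the picture viewer there is one more tool, called by a JSON object that holds its "name" and its "arguments", one argument or row to a line. move_arm: Moves the arm, as the interface text tells. Its arguments: {"type":"object","properties":{"travel":{"type":"array"},"delta_rot":{"type":"array"},"grip":{"type":"array"},"newtons":{"type":"number"}},"required":["travel","delta_rot","grip"]}

```bash
ls; mkdir -p pics; python3 - <<'E'
from plant import r
import cv2,numpy as np
for n in("scene","side","wrist"):
    c=r.read_camera(n); cv2.imwrite(f"pics/a_{n}.png",c["img"]); np.savez(f"pics/a_{n}.npz",**c)
    print(n,c["K"].round(1).tolist(),c["R"].round(3).tolist(),c["t"].round(3).tolist())
print(r.get_obs())
E
```

```text
pics
scene [[361.2, 0.0, 316.2], [0.0, 361.2, 201.5], [0.0, 0.0, 1.0]] [[0.915, -0.404, 0.006], [-0.218, -0.505, -0.835], [0.34, 0.763, -0.55]] [-0.465, 0.2, 1.082]
side [[450.7, 0.0, 320.9], [0.0, 450.7, 200.2], [0.0, 0.0, 1.0]] [[-0.895, -0.446, -0.004], [-0.275, 0.56, -0.781], [0.351, -0.698, -0.624]] [0.467, 0.24, 1.249]
wrist [[278.5, 0.0, 323.6], [0.0, 278.5, 202.3], [0.0, 0.0, 1.0]] [[0.292, -0.957, -0.001], [-0.918, -0.28, 0.28], [-0.268, -0.08, -0.96]] [-0.574, -0.029, 0.391]
{'clock': 0.15, 'joints': array([-1.42548793e+00,  2.07232234e-01,  1.54258415e+00, -3.21411560e-07,
        1.39348751e+00, -1.50518305e-01]), 'dq': array([-0.00033431, -0.00203151, -0.00308325,  0.00194552, -0.000512  ,
       -0.00078544]), 'joint_torque': array([ 3.48021067e-04, -3.71309745e+01, -2.81811297e+01,  6.99726725e-02,
        3.27753159e-02, -9.80155869e-05]), 'tool_pos': array([ 0.16752085, -0.54942566,  0.20457277]), 'tool_rot': array([[ 9.56561476e-01,  2.91530584e-01, -2.48095602e-04],
       [ 2.91530577e-01, -9.56560012e-01,  1.69315413e-03],
       [ 2.56287880e-04, -1.69193346e-03, -9.99998536e-01]]), 'force': array([-0.78582184,  0.74001217, -0.10672449]), 'torque': array([-0.07530568, -0.01831642,  0.03611566]), 'grasp_force': 0.0, 'width': 0.09407265708071612}
```

View pics/a_scene.png

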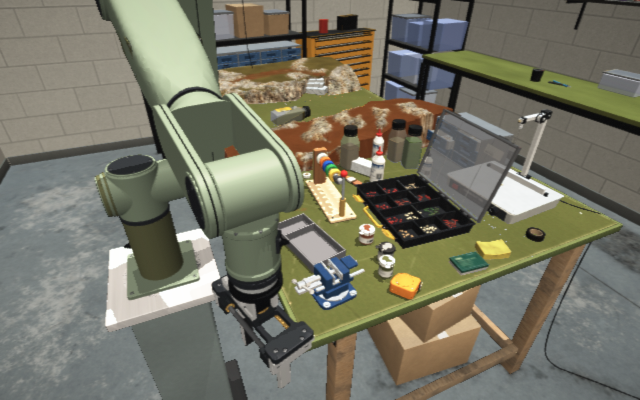

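View pics/a_side.png

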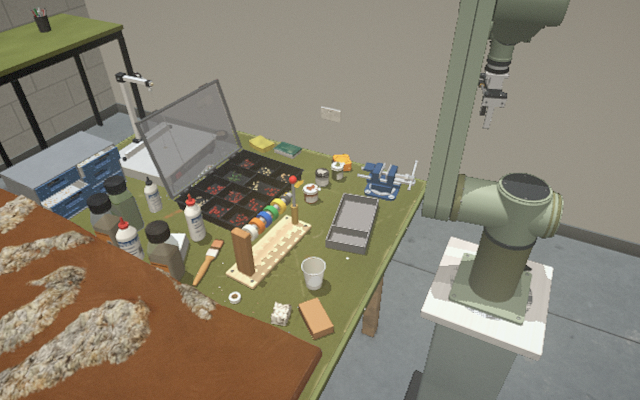

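The side view shows the tape bar (about 270,240), ball (293,181), tray (352,222), cup (313,273), sanding block (316,318) and rock (280,314). A loose white ring lies at (235,297).

```bash
python3 - <<'E'
import cv2,numpy as np
a=cv2.imread("pics/a_side.png")[165:340,215:395]; b=cv2.imread("pics/a_scene.png")[140:260,260:380]
a=cv2.resize(a,None,fx=3.4,fy=3.4,interpolation=2)
cv2.imwrite("pics/b.png",a); print(a.shape)
E
```

```text
(595, 612, 3)
```

View pics/b.png

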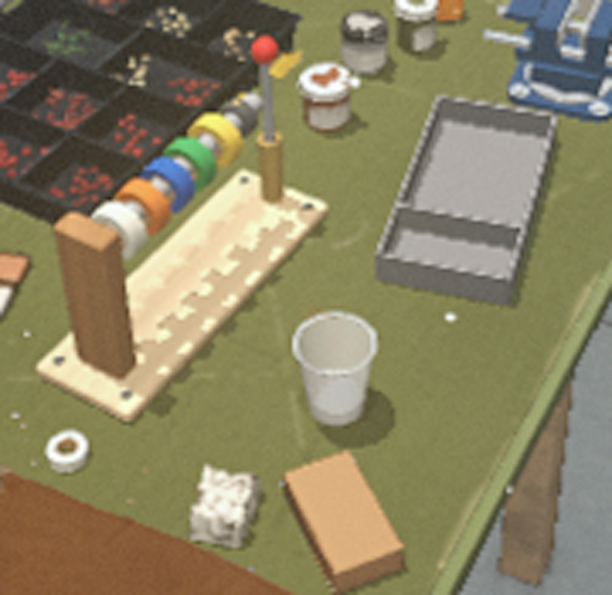

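Side view crop, in crop pixels:
- **On the bar:** all five rolls are present. From the free end: collar (243,105), yellow (215,140), green (190,163), blue (167,182), orange (143,205), white (120,225).
- **White candidates:** the white roll on the bar at (120,225) is the larger one. The loose small ring at (68,450) is the decoy.
- **Red candidates:** the ball at (265,50), the bottle tips and the pot caps. The ball on the pin is the one to take.

```bash
cat > h.py <<'E'
import numpy as np,cv2
def ray(c,u,v):
    R,t,K=c["R"],c["t"],c["K"]; d=R.T@np.linalg.solve(K,[u,v,1.]); return -R.T@t,d
def onz(c,u,v,z):
    o,d=ray(c,u,v); return o+d*(z-o[2])/d[2]
def proj(c,X):
    p=c["K"]@(c["R"]@np.asarray(X)+c["t"]); return p[:2]/p[2]
def tri(obs):  # [(c,u,v),...]
    A=np.zeros((3,3));b=np.zeros(3)
    for c,u,v in obs:
        o,d=ray(c,u,v);d/=np.linalg.norm(d);M=np.eye(3)-np.outer(d,d);A+=M;b+=M@o
    return np.linalg.solve(A,b)
def blob(img,lo,hi,box=None):
    m=cv2.inRange(cv2.cvtColor(img,cv2.COLOR_BGR2HSV),np.array(lo),np.array(hi))
    if box: k=np.zeros_like(m);k[box[1]:box[3],box[0]:box[2]]=1;m*=k
    n,_,s,ce=cv2.connectedComponentsWithStats(m); return [(tuple(ce[i].round(1)),int(s[i,4])) for i in range(1,n) if s[i,4]>4]
def tool(o,d): # world shift -> travel fractions
    return (o["tool_rot"].T@np.asarray(d)/0.08).round(3)
E
python3 - <<'E'
from h import *
np.set_printoptions(precision=4,suppress=True)
c=dict(np.load("pics/a_side.npz")); s=dict(np.load("pics/a_scene.npz"))
f=lambda u,v,z:onz(c,215+u/3.4,165+v/3.4,z)
for n,P in dict(board=[(327,208,.014),(242,172,.014),(38,370,.014),(128,412,.014)],ball=[(265,50,.183)],cup=[(335,343,.075)],tray=[(440,97,.032),(556,112,.032),(512,282,.032),(378,262,.032)],holder=[(269,137,.085)],collar=[(243,108,.138)],white=[(120,225,.136)],rock=[(225,505,.015)],pot=[(327,85,.055)]).items():
    for p in P: print(n,f(*p))
print("side red",blob(c["img"],(0,150,90),(8,255,255),(270,165,310,200)))
print("scene red",blob(s["img"],(0,150,90),(8,255,255),(310,150,360,200)))
E
```

```text
board [0.5516 0.0081 0.014 ]
board [ 0.6484 -0.0016  0.014 ]
board [0.6742 0.2926 0.014 ]
board [0.5822 0.2975 0.014 ]
ball [0.6056 0.015  0.183 ]
cup [0.44   0.2068 0.075 ]
tray [ 0.5172 -0.171   0.032 ]
tray [ 0.4047 -0.1994  0.032 ]
tray [0.3544 0.04   0.032 ]
tray [0.4692 0.0689 0.032 ]
holder [0.6061 0.0153 0.085 ]
collar [0.6126 0.0459 0.138 ]
white [0.6267 0.2194 0.136 ]
rock [0.4651 0.3425 0.015 ]
pot [ 0.6132 -0.1122  0.055 ]
side red [((np.float64(292.4), np.float64(178.9)), 46)]
scene red [((np.float64(343.6), np.float64(173.0)), 39)]
```

Fair estimates, checked against the given sizes: ball (0.605, 0.016), cup (0.44, 0.207), stand y axis about (0.095, 0.995). Raising and turning the tool now so that its y axis lies across the bar.

{"name": "move_arm", "arguments": {
  "travel": [
    [0, 0, -0.3],
    [0, 0, -0.6],
    [0, 0, -0.95],
    [0, 0, -0.95]
  ],
  "delta_rot": [
    [0, 0, -0.047],
    [0, 0, -0.094],
    [0, 0, -0.141],
    [0, 0, -0.188]
  ],
  "grip": [100, 100, 100, 100],
  "newtons": 30
}}

```text
clock: 0.55
tool_pos: [0.168, -0.5523, 0.2862]
tool_rot: [[0.627, 0.779, 0.001], [0.779, -0.627, -0.008], [-0.005, 0.006, -1.0]]
force: [-0.8, -0.2, 0.5]
width: 0.0941
grasp_force: 0.0
```

{"name": "move_arm", "arguments": {
  "travel": [
    [0, 0, 0],
    [0, 0, 0],
    [0, 0, 0],
    [0, 0, 0],
    [0, 0, 0]
  ],
  "delta_rot": [
    [0, 0, -0.047],
    [0, 0, -0.094],
    [0, 0, -0.141],
    [0, 0, -0.188],
    [0, 0, -0.188]
  ],
  "grip": [100, 100, 100, 100, 100]
}}

```text
clock: 1.05
tool_pos: [0.1676, -0.5498, 0.281]
tool_rot: [[0.094, 0.996, -0.0], [0.996, -0.094, 0.001], [0.001, -0.0, -1.0]]
force: [0.4, -0.6, 0.5]
width: 0.0938
grasp_force: 0.0
```

{"name": "move_arm", "arguments": {
  "travel": [
    [0.5, 0.3, 0],
    [1, 0.6, 0],
    [1, 0.6, 0]
  ],
  "delta_rot": [
    [0, 0, 0],
    [0, 0, 0],
    [0, 0, 0]
  ],
  "grip": [100, 100, 100]
}}

```text
clock: 1.35
tool_pos: [0.2254, -0.4711, 0.2813]
tool_rot: [[0.092, 0.996, 0.001], [0.996, -0.092, 0.002], [0.002, 0.001, -1.0]]
force: [-0.2, 0.3, -0.3]
width: 0.094
grasp_force: 0.0
```

{"name": "move_arm", "arguments": {
  "travel": [
    [0.5, 0.3, 0],
    [1, 0.6, 0],
    [1, 0.6, 0]
  ],
  "delta_rot": [
    [0, 0, 0],
    [0, 0, 0],
    [0, 0, 0]
  ],
  "grip": [100, 100, 100]
}}

```text
clock: 1.65
tool_pos: [0.2803, -0.3967, 0.2815]
tool_rot: [[0.091, 0.996, 0.001], [0.996, -0.091, 0.001], [0.001, 0.001, -1.0]]
force: [0.4, -0.2, -0.3]
width: 0.094
grasp_force: 0.0
```

{"name": "move_arm", "arguments": {
  "travel": [
    [0.5, 0.3, 0],
    [1, 0.6, 0],
    [1, 0.6, 0]
  ],
  "delta_rot": [
    [0, 0, 0],
    [0, 0, 0],
    [0, 0, 0]
  ],
  "grip": [100, 100, 100]
}}

```text
clock: 1.95
tool_pos: [0.3353, -0.3222, 0.2816]
tool_rot: [[0.09, 0.996, 0.001], [0.996, -0.09, 0.001], [0.001, 0.001, -1.0]]
force: [-0.7, -1.2, 0.3]
width: 0.0935
grasp_force: 0.0
```

{"name": "move_arm", "arguments": {
  "travel": [
    [0.5, 0.3, 0],
    [1, 0.6, 0],
    [1, 0.6, 0]
  ],
  "delta_rot": [
    [0, 0, 0],
    [0, 0, 0],
    [0, 0, 0]
  ],
  "grip": [100, 100, 100]
}}

```text
clock: 2.25
tool_pos: [0.3905, -0.2475, 0.2815]
tool_rot: [[0.09, 0.996, 0.001], [0.996, -0.09, 0.001], [0.001, 0.001, -1.0]]
force: [-0.7, -0.7, 0.3]
width: 0.0941
grasp_force: 0.0
```

{"name": "move_arm", "arguments": {
  "travel": [
    [0.5, 0.3, 0],
    [1, 0.6, 0],
    [1, 0.6, 0],
    [1, 0.6, 0],
    [1, 0.6, 0]
  ],
  "delta_rot": [
    [0, 0, 0],
    [0, 0, 0],
    [0, 0, 0],
    [0, 0, 0],
    [0, 0, 0]
  ],
  "grip": [100, 100, 100, 100, 100]
}}

```text
clock: 2.75
tool_pos: [0.4433, -0.1763, 0.2813]
tool_rot: [[0.096, 0.995, -0.001], [0.995, -0.096, -0.001], [-0.001, -0.001, -1.0]]
force: [0.5, 0.0, 0.6]
width: 0.0939
grasp_force: 0.0
```

{"name": "move_arm", "arguments": {
  "travel": [
    [0.5, 0.4, 0],
    [1, 0.8, 0],
    [1, 0.8, 0]
  ],
  "delta_rot": [
    [0, 0, 0],
    [0, 0, 0],
    [0, 0, 0]
  ],
  "grip": [80, 80, 80]
}}

```text
clock: 3.05
tool_pos: [0.5171, -0.0996, 0.2812]
tool_rot: [[0.092, 0.996, 0.001], [0.996, -0.092, 0.001], [0.001, 0.001, -1.0]]
force: [0.2, -1.0, -0.3]
width: 0.0761
grasp_force: 0.0
```

{"name": "move_arm", "arguments": {
  "travel": [
    [0.5, 0.4, 0],
    [0.8, 0.8, 0],
    [0.8, 0.8, 0],
    [0.8, 0.8, 0],
    [0.8, 0.8, 0]
  ],
  "delta_rot": [
    [0, 0, 0],
    [0, 0, 0],
    [0, 0, 0],
    [0, 0, 0],
    [0, 0, 0]
  ],
  "grip": [80, 80, 80, 80, 80]
}}

```text
clock: 3.55
tool_pos: [0.5839, -0.045, 0.2815]
tool_rot: [[0.096, 0.995, -0.001], [0.995, -0.096, -0.001], [-0.001, -0.001, -1.0]]
force: [0.1, -0.5, 0.3]
width: 0.0754
grasp_force: 0.0
```

```bash
python3 - <<'E'
from plant import r
from h import *
c=r.read_camera("wrist");s=r.read_camera("side");o=r.get_obs()
cv2.imwrite("pics/c.png",c["img"]);np.savez("pics/c.npz",**c)
print(o["tool_pos"],blob(c["img"],(0,150,90),(8,255,255)),blob(s["img"],(0,150,90),(8,255,255),(270,165,310,200)))
for b in blob(c["img"],(0,150,90),(8,255,255)):
  if b[1]>150: print(onz(c,*b[0],.183))
E
```

```text
[ 0.58397765 -0.04460469  0.28183699] [((np.float64(494.7), np.float64(50.3)), 55), ((np.float64(453.6), np.float64(50.8)), 15), ((np.float64(506.0), np.float64(55.0)), 27), ((np.float64(440.5), np.float64(58.5)), 16), ((np.float64(455.0), np.float64(60.0)), 15), ((np.float64(460.4), np.float64(61.6)), 17), ((np.float64(520.2), np.float64(65.5)), 61), ((np.float64(497.6), np.float64(64.8)), 26), ((np.float64(428.3), np.float64(65.9)), 15), ((np.float64(487.9), np.float64(70.0)), 71), ((np.float64(439.6), np.float64(67.8)), 13), ((np.float64(508.2), np.float64(71.5)), 99), ((np.float64(431.1), np.float64(71.2)), 19), ((np.float64(444.1), np.float64(72.6)), 19), ((np.float64(450.1), np.float64(72.2)), 12), ((np.float64(519.3), np.float64(79.9)), 65), ((np.float64(446.4), np.float64(81.8)), 25), ((np.float64(454.7), np.float64(81.9)), 13), ((np.float64(499.4), np.float64(83.3)), 25), ((np.float64(432.8), np.float64(90.3)), 49), ((np.float64(440.1), np.float64(87.0)), 26), ((np.float64(423.5), np.float64(92.0)), 12), ((np.float64(488.5), np.float64(92.5)), 24), ((np.float64(448.3), np.fl
[... 1924 characters left out ...]
p.float64(191.0)), 12), ((np.float64(444.6), np.float64(194.6)), 11), ((np.float64(415.5), np.float64(195.0)), 8), ((np.float64(438.0), np.float64(197.9)), 18), ((np.float64(431.4), np.float64(199.9)), 11), ((np.float64(424.6), np.float64(205.1)), 11), ((np.float64(531.6), np.float64(222.8)), 51), ((np.float64(544.7), np.float64(226.1)), 59), ((np.float64(552.2), np.float64(220.6)), 9), ((np.float64(524.5), np.float64(232.1)), 8), ((np.float64(534.5), np.float64(236.7)), 35), ((np.float64(521.6), np.float64(244.4)), 20), ((np.float64(529.3), np.float64(249.2)), 13), ((np.float64(539.6), np.float64(248.9)), 46)] [((np.float64(292.4), np.float64(179.0)), 44)]
[0.60876501 0.01532304 0.183     ]
```

View pics/c.png

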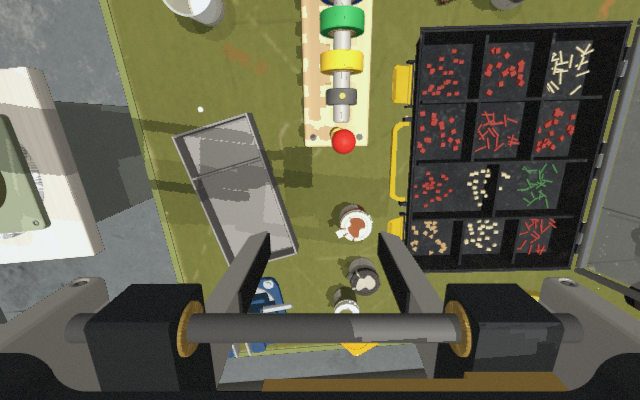

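The wrist view shows the ball at (343,141) and the bar running vertically in the picture, so the tool is square to it. Yellow, green and the collar are visible above, and the tray is at (235,185). Ball at about (0.608, 0.0155): moving over it and descending.

{"name": "move_arm", "arguments": {
  "travel": [
    [0.4, 0.12, 0],
    [0.775, 0.225, 0],
    [0.775, 0.225, 0.5],
    [0.775, 0.225, 0.9],
    [0.775, 0.225, 0.9]
  ],
  "delta_rot": [
    [0, 0, 0],
    [0, 0, 0],
    [0, 0, 0],
    [0, 0, 0],
    [0, 0, 0]
  ],
  "grip": [70, 70, 70, 70, 70]
}}

```text
clock: 4.15
tool_pos: [0.6042, 0.0169, 0.2042]
tool_rot: [[0.094, 0.995, -0.011], [0.996, -0.094, 0.001], [-0.0, -0.011, -1.0]]
force: [-0.2, 0.9, -0.7]
width: 0.0656
grasp_force: 0.0
```

{"name": "move_arm", "arguments": {
  "travel": [
    [0, 0, 0.3],
    [0, 0, 0.57],
    [0, 0, 0.57],
    [0, 0, 0.57],
    [0, 0, 0.57]
  ],
  "delta_rot": [
    [0, 0, 0],
    [0, 0, 0],
    [0, 0, 0],
    [0, 0, 0],
    [0, 0, 0]
  ],
  "grip": [70, 70, 0, 0, 0],
  "newtons": 40
}}

```text
clock: 4.65
tool_pos: [0.6101, 0.0166, 0.1665]
tool_rot: [[0.094, 0.996, 0.004], [0.996, -0.094, -0.001], [-0.0, 0.004, -1.0]]
force: [-0.1, 0.1, 0.5]
width: 0.0454
grasp_force: 0.0
```

{"name": "move_arm", "arguments": {
  "travel": [
    [0, 0, 0],
    [0, 0, 0],
    [0, 0, 0],
    [0, 0, 0],
    [0, 0, 0]
  ],
  "delta_rot": [
    [0, 0, 0],
    [0, 0, 0],
    [0, 0, 0],
    [0, 0, 0],
    [0, 0, 0]
  ],
  "grip": [0, 0, 0, 0, 0]
}}

```text
clock: 5.15
tool_pos: [0.6092, 0.0171, 0.1647]
tool_rot: [[0.094, 0.996, 0.002], [0.996, -0.094, -0.0], [-0.0, 0.002, -1.0]]
force: [-0.1, -1.3, 4.0]
width: 0.0222
grasp_force: 40.0
```

{"name": "move_arm", "arguments": {
  "travel": [
    [0, 0, -0.25],
    [0, 0, -0.5],
    [0, 0, -0.75],
    [0, 0, -1],
    [0, 0, -1]
  ],
  "delta_rot": [
    [0, 0, 0],
    [0, 0, 0],
    [0, 0, 0],
    [0, 0, 0],
    [0, 0, 0]
  ],
  "grip": [0, 0, 0, 0, 0]
}}

```text
clock: 5.65
tool_pos: [0.6105, 0.017, 0.2469]
tool_rot: [[0.094, 0.996, 0.006], [0.996, -0.094, -0.001], [-0.0, 0.006, -1.0]]
force: [0.6, -0.1, 0.7]
width: 0.0222
grasp_force: 40.0
```

{"name": "move_arm", "arguments": {
  "travel": [
    [0, 0, -0.25],
    [0, 0, -0.35],
    [0, 0, -0.35],
    [0, 0, -0.35]
  ],
  "delta_rot": [
    [0, 0, 0],
    [0, 0, 0],
    [0, 0, 0],
    [0, 0, 0]
  ],
  "grip": [0, 0, 0, 0]
}}

```text
clock: 6.05
tool_pos: [0.6082, 0.0172, 0.2707]
tool_rot: [[0.094, 0.996, -0.001], [0.996, -0.094, 0.0], [-0.0, -0.001, -1.0]]
force: [0.1, 0.2, -0.2]
width: 0.0221
grasp_force: 40.0
```

```bash
python3 - <<'E'
from plant import r
from h import *
c=r.read_camera("wrist");s=r.read_camera("side");o=r.get_obs()
cv2.imwrite("pics/d.png",np.hstack([cv2.resize(s["img"][130:330,220:420],(600,600),interpolation=2)]));np.savez("pics/d_w.npz",**c);np.savez("pics/d_s.npz",**s)
print(o["tool_pos"],o["width"])
E
```

```text
[0.60796432 0.01722351 0.2703065 ] 0.021897894380136246
```

View pics/d.png

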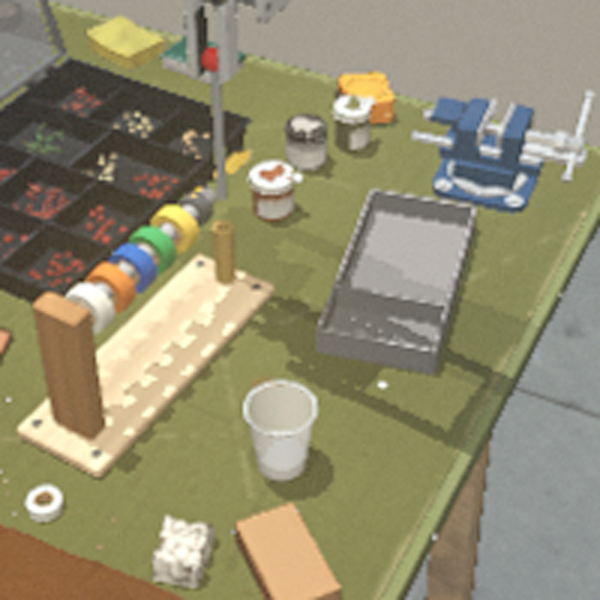

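The side crop shows the pin hanging straight in the grip, with its tip at (221,198), clear of the holder mouth. Carrying it to the cup: sideways away from the bar first, then along it.

{"name": "move_arm", "arguments": {
  "travel": [
    [0, -0.25, 0],
    [0, -0.5, 0],
    [0, -0.75, 0],
    [0, -1, 0],
    [0, -1, 0]
  ],
  "delta_rot": [
    [0, 0, 0],
    [0, 0, 0],
    [0, 0, 0],
    [0, 0, 0],
    [0, 0, 0]
  ],
  "grip": [0, 0, 0, 0, 0]
}}

```text
clock: 6.65
tool_pos: [0.5269, 0.0251, 0.271]
tool_rot: [[0.093, 0.996, -0.002], [0.996, -0.093, 0.0], [0.0, -0.002, -1.0]]
force: [-0.1, -0.0, -0.2]
width: 0.022
grasp_force: 40.0
```

{"name": "move_arm", "arguments": {
  "travel": [
    [0.2, -0.25, 0],
    [0.4, -0.5, 0],
    [0.6, -0.75, 0],
    [0.8, -1, 0],
    [0.8, -1, 0]
  ],
  "delta_rot": [
    [0, 0, 0],
    [0, 0, 0],
    [0, 0, 0],
    [0, 0, 0],
    [0, 0, 0]
  ],
  "grip": [0, 0, 0, 0, 0]
}}

```text
clock: 7.15
tool_pos: [0.4543, 0.0975, 0.2715]
tool_rot: [[0.091, 0.996, -0.001], [0.996, -0.091, 0.001], [0.001, -0.001, -1.0]]
force: [0.9, 0.0, -1.0]
width: 0.0223
grasp_force: 40.0
```

{"name": "move_arm", "arguments": {
  "travel": [
    [0.2, -0.1, 0],
    [0.4, -0.2, 0],
    [0.6, -0.3, 0],
    [0.7, -0.3, 0],
    [0.7, -0.3, 0]
  ],
  "delta_rot": [
    [0, 0, 0],
    [0, 0, 0],
    [0, 0, 0],
    [0, 0, 0],
    [0, 0, 0]
  ],
  "grip": [0, 0, 0, 0, 0]
}}

```text
clock: 7.65
tool_pos: [0.4376, 0.1541, 0.2717]
tool_rot: [[0.093, 0.996, 0.0], [0.996, -0.093, -0.0], [-0.0, 0.0, -1.0]]
force: [0.2, -0.9, -0.5]
width: 0.0222
grasp_force: 40.0
```

```bash
python3 - <<'E'
from plant import r
from h import *
c=r.read_camera("wrist");s=r.read_camera("side");o=r.get_obs()
np.savez("pics/e_w.npz",**c)
w=c["img"][60:360,180:480]; 
cv2.imwrite("pics/e.png",np.hstack([cv2.resize(w,(400,400)),cv2.resize(s["img"][190:290,270:370],(400,400),interpolation=2)]))
print(o["tool_pos"],o["width"],proj(c,[.44,.2075,.075]),proj(c,[.44,.2075,.0]),proj(s,[.44,.2075,.075]))
E
```

```text
[0.43743293 0.1533274  0.27163133] 0.02218372907441064 [321.54934055 142.95376103] [321.79199523 139.26929717] [313.41900865 266.05536978]
```

View pics/e.png

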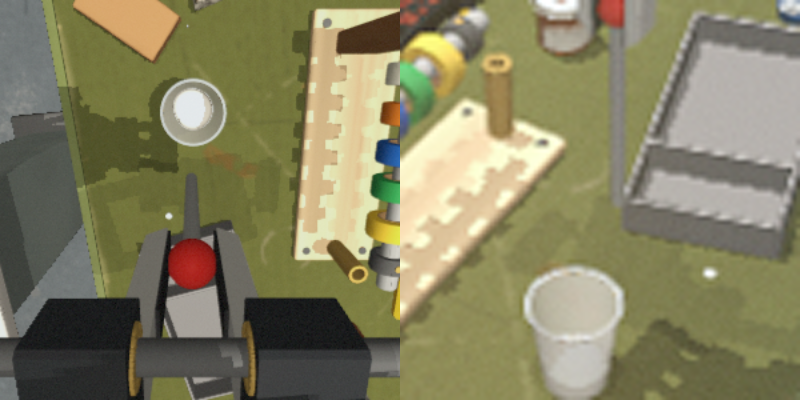

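The cup rim is centred at wrist pixel (325,144), about 3 mm from the prediction. Moving over it, lowering the pin and releasing.

{"name": "move_arm", "arguments": {
  "travel": [
    [0.2, 0, 0],
    [0.45, 0, 0],
    [0.66, 0, 0],
    [0.66, 0, 0],
    [0.66, 0, 0]
  ],
  "delta_rot": [
    [0, 0, 0],
    [0, 0, 0],
    [0, 0, 0],
    [0, 0, 0],
    [0, 0, 0]
  ],
  "grip": [0, 0, 0, 0, 0]
}}

```text
clock: 8.25
tool_pos: [0.4419, 0.2056, 0.2716]
tool_rot: [[0.094, 0.996, -0.0], [0.996, -0.094, -0.001], [-0.001, -0.0, -1.0]]
force: [0.3, -0.3, -1.8]
width: 0.0225
grasp_force: 40.0
```

{"name": "move_arm", "arguments": {
  "travel": [
    [0, 0, 0.25],
    [0, 0, 0.5],
    [0, 0, 0.75],
    [0, 0, 0.9],
    [0, 0, 0.9]
  ],
  "delta_rot": [
    [0, 0, 0],
    [0, 0, 0],
    [0, 0, 0],
    [0, 0, 0],
    [0, 0, 0]
  ],
  "grip": [0, 0, 0, 0, 0]
}}

```text
clock: 8.75
tool_pos: [0.4403, 0.2052, 0.1979]
tool_rot: [[0.095, 0.995, -0.004], [0.996, -0.095, -0.001], [-0.002, -0.004, -1.0]]
force: [-0.0, 0.1, -1.2]
width: 0.0221
grasp_force: 40.0
```

{"name": "move_arm", "arguments": {
  "travel": [
    [0, 0, 0.2],
    [0, 0, 0.4],
    [0, 0, 0.52],
    [0, 0, 0.52],
    [0, 0, 0.52]
  ],
  "delta_rot": [
    [0, 0, 0],
    [0, 0, 0],
    [0, 0, 0],
    [0, 0, 0],
    [0, 0, 0]
  ],
  "grip": [0, 0, 0, 0, 0]
}}

```text
clock: 9.25
tool_pos: [0.4422, 0.2064, 0.159]
tool_rot: [[0.094, 0.996, 0.001], [0.996, -0.094, 0.0], [0.0, 0.001, -1.0]]
force: [-0.3, -0.1, -0.8]
width: 0.0221
grasp_force: 40.0
```

```bash
python3 - <<'E'
from plant import r
from h import *
s=r.read_camera("side");c=r.read_camera("scene");o=r.get_obs()
cv2.imwrite("pics/f.png",cv2.resize(s["img"][170:310,250:390],(500,500),interpolation=2))
print(o["tool_pos"],o["width"],o["force"])
E
```

```text
[0.44254744 0.20660487 0.15943525] 0.022266030572670736 [ 0.2196581  -0.50163547  0.3070838 ]
```

View pics/f.png

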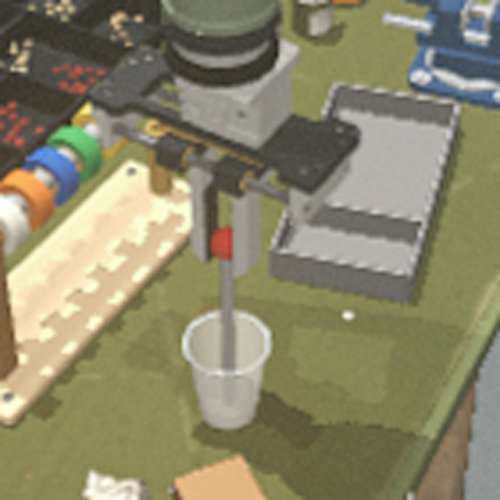

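The side crop shows the rod inside the cup, near centre. Lowering a little more, opening the fingers and rising.

{"name": "move_arm", "arguments": {
  "travel": [
    [0, 0, 0.07],
    [0, 0, 0.07],
    [0, 0, 0.07],
    [0, 0, 0.07],
    [0, 0, 0.07]
  ],
  "delta_rot": [
    [0, 0, 0],
    [0, 0, 0],
    [0, 0, 0],
    [0, 0, 0],
    [0, 0, 0]
  ],
  "grip": [0, 0, 60, 100, 100]
}}

```text
clock: 9.85
tool_pos: [0.4418, 0.2065, 0.1529]
tool_rot: [[0.094, 0.996, 0.0], [0.996, -0.094, 0.0], [0.0, 0.0, -1.0]]
force: [0.1, -0.5, 0.2]
width: 0.0426
grasp_force: 0.0
```

{"name": "move_arm", "arguments": {
  "travel": [
    [0, 0, 0],
    [0, 0, 0],
    [0, 0, -0.3],
    [0, 0, -0.6],
    [0, 0, -1]
  ],
  "delta_rot": [
    [0, 0, 0],
    [0, 0, 0],
    [0, 0, 0],
    [0, 0, 0],
    [0, 0, 0]
  ],
  "grip": [100, 100, 100, 100, 100]
}}

```text
clock: 10.35
tool_pos: [0.4405, 0.2061, 0.2322]
tool_rot: [[0.094, 0.996, -0.003], [0.996, -0.094, -0.001], [-0.001, -0.003, -1.0]]
force: [0.3, -0.2, -0.7]
width: 0.0829
grasp_force: 0.0
```

{"name": "move_arm", "arguments": {
  "travel": [
    [0, 0, -0.3],
    [0, 0, -0.6],
    [0, 0, -0.6],
    [0, 0, -0.6]
  ],
  "delta_rot": [
    [0, 0, 0],
    [0, 0, 0],
    [0, 0, 0],
    [0, 0, 0]
  ],
  "grip": [100, 100, 100, 100]
}}

```text
clock: 10.75
tool_pos: [0.4416, 0.2064, 0.2804]
tool_rot: [[0.094, 0.996, 0.0], [0.996, -0.094, 0.0], [0.0, 0.0, -1.0]]
force: [0.3, -0.6, -0.2]
width: 0.0939
grasp_force: 0.0
```

```bash
python3 - <<'E'
from plant import r
from h import *
s=r.read_camera("side");c=r.read_camera("wrist");o=r.get_obs();np.savez("pics/g_w.npz",**c)
cv2.imwrite("pics/g.png",np.hstack([cv2.resize(s["img"][170:310,250:390],(300,400),interpolation=2),c["img"][0:400,180:600]]))
print(o["tool_pos"],blob(s["img"],(0,150,90),(8,255,255),(280,190,350,310)))
E
```

```text
[0.44063503 0.20616586 0.27875385] [((np.float64(313.0), np.float64(240.5)), 54)]
```

View pics/g.png

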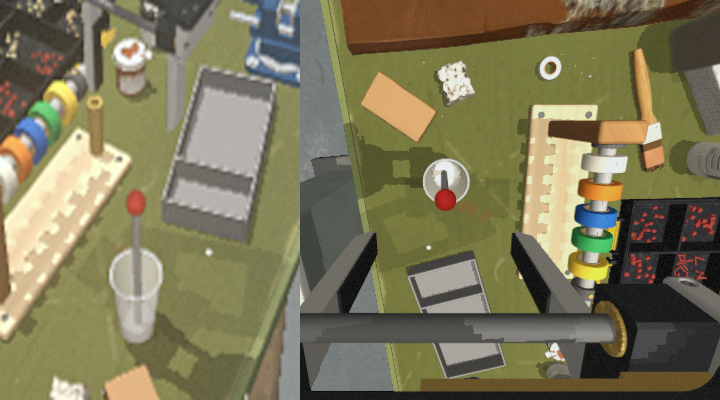

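The pin stands in the cup, ball at side-crop pixel (137,203), cup upright. Now towards the collar, with a look from short of it.

{"name": "move_arm", "arguments": {
  "travel": [
    [-0.4, 0.4, 0],
    [-0.9, 0.8, 0],
    [-0.9, 0.8, 0]
  ],
  "delta_rot": [
    [0, 0, 0],
    [0, 0, 0],
    [0, 0, 0]
  ],
  "grip": [60, 60, 60]
}}

```text
clock: 11.15
tool_pos: [0.5, 0.1245, 0.2783]
tool_rot: [[0.099, 0.995, -0.003], [0.995, -0.099, -0.002], [-0.003, -0.002, -1.0]]
force: [-0.9, -0.6, 1.1]
width: 0.0736
grasp_force: 0.0
```

{"name": "move_arm", "arguments": {
  "travel": [
    [-0.4, 0.5, 0],
    [-0.9, 1, 0],
    [-0.9, 1, 0]
  ],
  "delta_rot": [
    [0, 0, 0],
    [0, 0, 0],
    [0, 0, 0]
  ],
  "grip": [60, 60, 60]
}}

```text
clock: 11.45
tool_pos: [0.5728, 0.0462, 0.2781]
tool_rot: [[0.098, 0.995, -0.003], [0.995, -0.098, -0.001], [-0.001, -0.003, -1.0]]
force: [0.3, 1.0, 0.1]
width: 0.0564
grasp_force: 0.0
```

{"name": "move_arm", "arguments": {
  "travel": [
    [-0.3, 0.3, 0],
    [-0.55, 0.5, 0],
    [-0.55, 0.5, 0],
    [-0.55, 0.5, 0],
    [-0.55, 0.5, 0]
  ],
  "delta_rot": [
    [0, 0, 0],
    [0, 0, 0],
    [0, 0, 0],
    [0, 0, 0],
    [0, 0, 0]
  ],
  "grip": [60, 60, 60, 60, 60]
}}

```text
clock: 11.95
tool_pos: [0.6062, 0.0036, 0.28]
tool_rot: [[0.092, 0.996, -0.002], [0.996, -0.092, 0.001], [0.001, -0.002, -1.0]]
force: [-0.4, 0.4, -0.2]
width: 0.0562
grasp_force: 0.0
```

```bash
python3 - <<'E'
from plant import r
from h import *
c=r.read_camera("wrist");o=r.get_obs();np.savez("pics/k_w.npz",**c)
cv2.imwrite("pics/k.png",cv2.resize(c["img"][0:220,220:440],(600,600),interpolation=2))
print(o["tool_pos"])
for n,h in dict(yellow=(22,34),green=(55,85),blue=(100,118),orange=(6,18)).items():
    print(n,[(b,onz(c,*b[0],.155)) for b in blob(c["img"],(h[0],130,60),(h[1],255,255),(290,0,400,160)) if b[1]>150])
E
```

```text
[0.60630666 0.00355879 0.28034866]
yellow [(((np.float64(387.9), np.float64(120.5)), 692), array([0.68037489, 0.07896653, 0.155     ])), (((np.float64(325.1), np.float64(112.7)), 719), array([0.61572168, 0.09275392, 0.155     ]))]
green [(((np.float64(324.9), np.float64(75.0)), 696), array([0.61878558, 0.1285632 , 0.155     ]))]
blue [(((np.float64(324.9), np.float64(41.0)), 943), array([0.62154495, 0.15875985, 0.155     ]))]
orange [(((np.float64(324.1), np.float64(9.7)), 668), array([0.6231882 , 0.18504071, 0.155     ]))]
```

View pics/k.png

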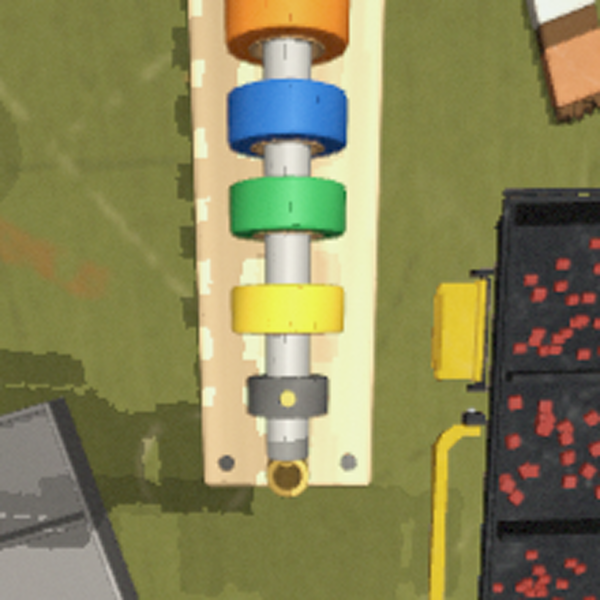

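The crop shows, from the end: holder (288,478), collar (287,396), yellow (288,308), green (288,208), blue (288,117), orange (288,25). The collar is at about (0.613, 0.0615): descending over it.

{"name": "move_arm", "arguments": {
  "travel": [
    [0.4, 0, 0],
    [0.73, 0.02, 0],
    [0.73, 0.02, 0.3],
    [0.73, 0.02, 0.8],
    [0.73, 0.02, 1]
  ],
  "delta_rot": [
    [0, 0, 0],
    [0, 0, 0],
    [0, 0, 0],
    [0, 0, 0],
    [0, 0, 0]
  ],
  "grip": [60, 60, 60, 60, 60]
}}

```text
clock: 12.5
tool_pos: [0.6113, 0.0618, 0.197]
tool_rot: [[0.091, 0.996, -0.006], [0.996, -0.091, 0.0], [-0.0, -0.006, -1.0]]
force: [-0.3, -0.1, -0.2]
width: 0.0564
grasp_force: 0.0
```

{"name": "move_arm", "arguments": {
  "travel": [
    [0, 0, 0.4],
    [0, 0, 0.8],
    [0, 0, 1],
    [0, 0, 1],
    [0, 0, 1]
  ],
  "delta_rot": [
    [0, 0, 0],
    [0, 0, 0],
    [0, 0, 0],
    [0, 0, 0],
    [0, 0, 0]
  ],
  "grip": [60, 60, 60, 60, 60]
}}

```text
clock: 13.0
tool_pos: [0.6148, 0.0605, 0.1217]
tool_rot: [[0.093, 0.996, 0.001], [0.996, -0.093, 0.0], [0.0, 0.001, -1.0]]
force: [-0.2, 0.3, 0.5]
width: 0.0563
grasp_force: 0.0
```

{"name": "move_arm", "arguments": {
  "travel": [
    [0, 0, 0],
    [0, 0, 0],
    [0, 0, 0],
    [0, 0, 0],
    [0, 0, 0]
  ],
  "delta_rot": [
    [0, 0, 0],
    [0, 0, 0],
    [0, 0, 0],
    [0, 0, 0],
    [0, 0, 0]
  ],
  "grip": [20, 0, 0, 0, 0],
  "newtons": 25
}}

```text
clock: 13.5
tool_pos: [0.6144, 0.06, 0.1215]
tool_rot: [[0.094, 0.996, 0.0], [0.996, -0.094, 0.0], [0.0, 0.0, -1.0]]
force: [-2.2, 0.0, 3.3]
width: 0.0331
grasp_force: 25.0
```

```bash
python3 - <<'E'
from plant import r
o=r.get_obs();print(o["tool_pos"],o["width"],o["force"],o["grasp_force"])
E
```

```text
[0.61439996 0.06002947 0.12148708] 0.03311562546554614 [-2.20299899  0.0183238   3.33148126] 25.000557778403163
```

{"name": "move_arm", "arguments": {
  "travel": [
    [-0.2, 0, 0],
    [-0.4, 0, 0],
    [-0.6, 0, 0],
    [-0.8, 0, 0],
    [-0.9, 0, 0]
  ],
  "delta_rot": [
    [0, 0, 0],
    [0, 0, 0],
    [0, 0, 0],
    [0, 0, 0],
    [0, 0, 0]
  ],
  "grip": [0, 0, 0, 0, 0]
}}

```text
clock: 14.0
tool_pos: [0.6073, -0.0145, 0.1202]
tool_rot: [[0.096, 0.995, -0.0], [0.995, -0.096, -0.001], [-0.001, -0.0, -1.0]]
force: [-0.3, 0.1, -0.3]
width: 0.0327
grasp_force: 25.0
```

{"name": "move_arm", "arguments": {
  "travel": [
    [0, 0, 0],
    [0, -0.4, 0],
    [0, -0.8, 0],
    [0, -1, 0],
    [0, -1, 0]
  ],
  "delta_rot": [
    [0, 0, 0],
    [0, 0, 0],
    [0, 0, 0],
    [0, 0, 0],
    [0, 0, 0]
  ],
  "grip": [0, 0, 0, 0, 0]
}}

```text
clock: 14.5
tool_pos: [0.5258, -0.0034, 0.1202]
tool_rot: [[0.093, 0.996, -0.002], [0.996, -0.093, 0.001], [0.0, -0.002, -1.0]]
force: [0.8, -0.4, -0.7]
width: 0.033
grasp_force: 25.0
```

```bash
python3 - <<'E'
from plant import r
from h import *
o=r.get_obs();print(o["tool_pos"],o["width"],o["force"],o["grasp_force"])
s=r.read_camera("side");c=r.read_camera("wrist");np.savez("pics/l_s.npz",**s);np.savez("pics/l_w.npz",**c)
cv2.imwrite("pics/l.png",np.hstack([cv2.resize(s["img"][160:280,290:410],(400,400),interpolation=2),cv2.resize(c["img"][0:300,100:400],(400,400))]))
E
```

```text
[ 0.52582655 -0.00344573  0.12019541] 0.033045899406884786 [ 0.7707232  -0.42379172 -0.70869496] 24.999438179656863
```

View pics/l.png

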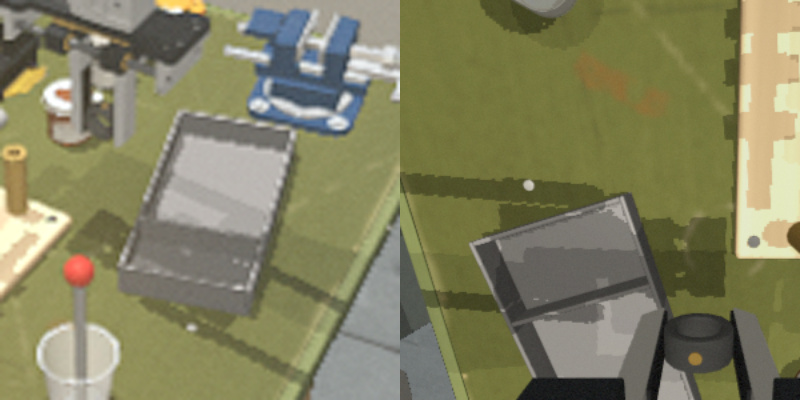

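The wrist view shows the collar in the fingers. Tray rim corners in the wrist crop are at (70,242) and (228,194), with the divider from (112,324) to (250,280). The side crop gives the far corners.

```bash
python3 - <<'E'
from plant import r
from h import *
s=dict(np.load("pics/l_s.npz"));c=dict(np.load("pics/l_w.npz"));o=r.get_obs()
for p in [(70,242),(228,194),(112,324),(250,280)]: print(onz(c,p[0]*.75+100,p[1]*.75,.032).round(4))
S=[onz(s,p[0]*.3+290,p[1]*.3+160,.032).round(4) for p in [(185,112),(297,130),(250,290),(122,265)]]
print(*S)
P=np.array([onz(c,p[0]*.75+100,p[1]*.75,.032)[:2] for p in [(70,242),(228,194)]])
m=P.mean(0); x=(P[1]-P[0]);x/=np.linalg.norm(x); y=np.array([-x[1],x[0]])
for n,d in (("small",-36),("large",-154)):
    g=m+y*d/1e3; print(n,g,"ydir",y,tool(o,[g[0]-o["tool_pos"][0],g[1]-o["tool_pos"][1],0]))
E
```

```text
[0.3635 0.0364 0.032 ]
[0.4838 0.0598 0.032 ]
[ 0.3788 -0.0308  0.032 ]
[ 0.491 -0.005  0.032]
[ 0.5137 -0.1723  0.032 ] [ 0.401  -0.1949  0.032 ] [0.3574 0.0371 0.032 ] [0.4729 0.0584 0.032 ]
small [0.43052815 0.01275882] ydir [-0.1913917   0.98151374] [ 0.095 -1.242 -0.002]
large [ 0.45311237 -0.1030598 ] ydir [-0.1913917   0.98151374] [-1.32e+00 -8.26e-01 -1.00e-03]
```

{"name": "move_arm", "arguments": {
  "travel": [
    [0, -0.4, 0],
    [0.05, -0.8, 0],
    [0.09, -1, 0],
    [0.09, -1, 0.3],
    [0.09, -1, 0.3]
  ],
  "delta_rot": [
    [0, 0, 0],
    [0, 0, 0],
    [0, 0, 0],
    [0, 0, 0],
    [0, 0, 0]
  ],
  "grip": [0, 0, 0, 0, 0]
}}

```text
clock: 15.1
tool_pos: [0.4477, 0.0109, 0.0949]
tool_rot: [[0.093, 0.996, -0.004], [0.996, -0.093, 0.001], [0.0, -0.004, -1.0]]
force: [-0.2, 1.2, -0.7]
width: 0.033
grasp_force: 25.0
```

{"name": "move_arm", "arguments": {
  "travel": [
    [0, -0.24, 0.2],
    [0, -0.24, 0.5],
    [0, -0.24, 0.8],
    [0, -0.24, 0.95],
    [0, -0.24, 0.95]
  ],
  "delta_rot": [
    [0, 0, 0],
    [0, 0, 0],
    [0, 0, 0],
    [0, 0, 0],
    [0, 0, 0]
  ],
  "grip": [0, 0, 0, 0, 0]
}}

```text
clock: 15.6
tool_pos: [0.4294, 0.0123, 0.0196]
tool_rot: [[0.094, 0.996, -0.003], [0.996, -0.094, 0.001], [0.0, -0.003, -1.0]]
force: [-0.8, -0.7, -0.9]
width: 0.033
grasp_force: 25.0
```

{"name": "move_arm", "arguments": {
  "travel": [
    [0, 0, 0.1],
    [0, 0, 0.12],
    [0, 0, 0.12],
    [0, 0, 0.12],
    [0, 0, 0.12]
  ],
  "delta_rot": [
    [0, 0, 0],
    [0, 0, 0],
    [0, 0, 0],
    [0, 0, 0],
    [0, 0, 0]
  ],
  "grip": [0, 0, 0, 50, 50]
}}

```text
clock: 16.1
tool_pos: [0.4304, 0.0122, 0.0116]
tool_rot: [[0.094, 0.996, 0.001], [0.996, -0.094, -0.0], [-0.0, 0.001, -1.0]]
force: [0.2, 0.3, -0.4]
width: 0.0447
grasp_force: 0.0
```

{"name": "move_arm", "arguments": {
  "travel": [
    [0, 0, 0],
    [0, 0, -0.3],
    [0, 0, -0.6],
    [0, 0, -1],
    [0, 0, -1]
  ],
  "delta_rot": [
    [0, 0, 0],
    [0, 0, 0],
    [0, 0, 0],
    [0, 0, 0],
    [0, 0, 0]
  ],
  "grip": [50, 50, 50, 50, 50]
}}

```text
clock: 16.6
tool_pos: [0.4338, 0.0117, 0.0953]
tool_rot: [[0.094, 0.996, 0.01], [0.996, -0.093, -0.002], [-0.001, 0.01, -1.0]]
force: [0.4, 0.1, 0.4]
width: 0.047
grasp_force: 0.0
```

{"name": "move_arm", "arguments": {
  "travel": [
    [0, 0, -0.4],
    [0, 0, -0.8],
    [0, 0, -1],
    [0, 0, -1],
    [0, 0, -1]
  ],
  "delta_rot": [
    [0, 0, 0],
    [0, 0, 0],
    [0, 0, 0],
    [0, 0, 0],
    [0, 0, 0]
  ],
  "grip": [60, 60, 60, 60, 60]
}}

```text
clock: 17.1
tool_pos: [0.4292, 0.0124, 0.17]
tool_rot: [[0.094, 0.996, -0.001], [0.996, -0.094, 0.0], [0.0, -0.001, -1.0]]
force: [-0.7, -0.6, -0.5]
width: 0.0566
grasp_force: 0.0
```

```bash
python3 - <<'E'
from plant import r
from h import *
o=r.get_obs();print(o["tool_pos"],o["width"],o["force"])
s=r.read_camera("side");c=r.read_camera("wrist");np.savez("pics/m_s.npz",**s);np.savez("pics/m_w.npz",**c)
cv2.imwrite("pics/m.png",np.hstack([cv2.resize(s["img"][160:280,280:400],(400,400),interpolation=2),cv2.resize(c["img"][0:400,130:530],(400,400))]))
E
```

```text
[0.42920028 0.01238849 0.17002512] 0.056562715559996354 [-0.74846887 -0.64500278 -0.47449526]
```

View pics/m.png

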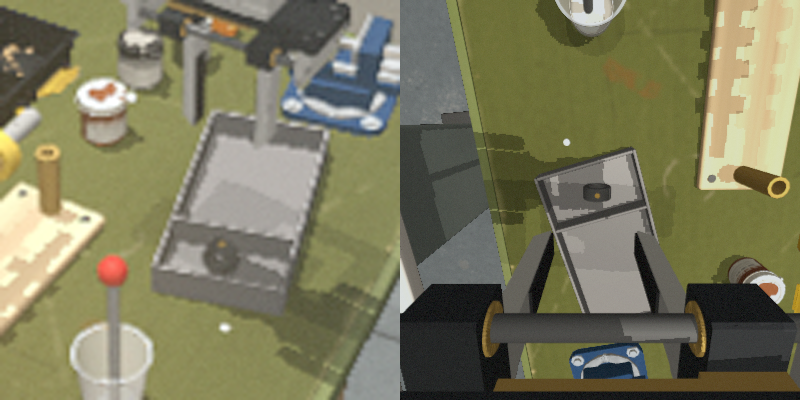

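The collar stands in the small compartment (side crop (220,257), wrist crop (597,192)). Next is yellow, at about (0.616, 0.0935).

{"name": "move_arm", "arguments": {
  "travel": [
    [0, 0.2, -0.38],
    [0.3, 0.6, -0.38],
    [0.6, 1, -0.38],
    [0.6, 1, -0.38]
  ],
  "delta_rot": [
    [0, 0, 0],
    [0, 0, 0],
    [0, 0, 0],
    [0, 0, 0]
  ],
  "grip": [70, 70, 70, 70]
}}

```text
clock: 17.6
tool_pos: [0.5159, 0.0542, 0.1993]
tool_rot: [[0.092, 0.996, -0.002], [0.996, -0.092, 0.001], [0.001, -0.002, -1.0]]
force: [-0.6, 0.0, -0.6]
width: 0.0656
grasp_force: 0.0
```

{"name": "move_arm", "arguments": {
  "travel": [
    [0.3, 0.5, 0],
    [0.62, 1, 0],
    [0.62, 1, 0],
    [0.62, 1, 0],
    [0.62, 1, 0]
  ],
  "delta_rot": [
    [0, 0, 0],
    [0, 0, 0],
    [0, 0, 0],
    [0, 0, 0],
    [0, 0, 0]
  ],
  "grip": [70, 70, 70, 70, 70]
}}

```text
clock: 18.1
tool_pos: [0.5965, 0.0938, 0.2005]
tool_rot: [[0.094, 0.996, -0.003], [0.996, -0.094, -0.0], [-0.001, -0.003, -1.0]]
force: [0.2, 0.2, -0.1]
width: 0.0658
grasp_force: 0.0
```

```bash
python3 - <<'E'
from plant import r
from h import *
c=r.read_camera("wrist");o=r.get_obs();p=o["tool_pos"];print(p)
for n,h in dict(yellow=(22,34),green=(55,85),blue=(100,118),orange=(6,18)).items():
    print(n,[(b,onz(c,*b[0],.155).round(4)) for b in blob(c["img"],(h[0],130,60),(h[1],255,255),(270,0,390,280)) if b[1]>300])
print(tool(o,[.616-p[0],.0935-p[1],.117-p[2]]))
E
```

```text
[0.59668399 0.09377839 0.20117854]
yellow [(((np.float64(345.0), np.float64(216.0)), 1157), array([0.6147, 0.0961, 0.155 ]))]
green [(((np.float64(345.4), np.float64(175.2)), 1054), array([0.6175, 0.1311, 0.155 ]))]
blue [(((np.float64(346.6), np.float64(137.5)), 1157), array([0.6206, 0.1609, 0.155 ]))]
orange [(((np.float64(346.9), np.float64(11.0)), 1174), array([0.6269, 0.2467, 0.155 ])), (((np.float64(344.6), np.float64(94.2)), 956), array([0.6214, 0.1927, 0.155 ]))]
[0.02  0.242 1.052]
```

{"name": "move_arm", "arguments": {
  "travel": [
    [0.04, 0.23, 0],
    [0.04, 0.23, 0.3],
    [0.04, 0.23, 0.7],
    [0.04, 0.23, 1],
    [0.04, 0.23, 1]
  ],
  "delta_rot": [
    [0, 0, 0],
    [0, 0, 0],
    [0, 0, 0],
    [0, 0, 0],
    [0, 0, 0]
  ],
  "grip": [70, 70, 70, 70, 70]
}}

```text
clock: 18.65
tool_pos: [0.6125, 0.0951, 0.1179]
tool_rot: [[0.094, 0.995, -0.008], [0.996, -0.094, -0.0], [-0.001, -0.008, -1.0]]
force: [-0.0, -0.4, -0.1]
width: 0.0657
grasp_force: 0.0
```

{"name": "move_arm", "arguments": {
  "travel": [
    [0, 0, 0.05],
    [0, 0, 0.05],
    [0, 0, 0.05],
    [0, 0, 0.05],
    [0, 0, 0.05]
  ],
  "delta_rot": [
    [0, 0, 0],
    [0, 0, 0],
    [0, 0, 0],
    [0, 0, 0],
    [0, 0, 0]
  ],
  "grip": [70, 30, 0, 0, 0]
}}

```text
clock: 19.15
tool_pos: [0.6178, 0.0959, 0.119]
tool_rot: [[0.094, 0.996, 0.002], [0.996, -0.094, -0.0], [0.0, 0.002, -1.0]]
force: [-1.7, 0.2, 2.8]
width: 0.0445
grasp_force: 25.0
```

{"name": "move_arm", "arguments": {
  "travel": [
    [-0.2, 0, 0],
    [-0.4, 0, 0],
    [-0.6, 0, 0],
    [-0.8, 0, 0],
    [-1, 0, 0]
  ],
  "delta_rot": [
    [0, 0, 0],
    [0, 0, 0],
    [0, 0, 0],
    [0, 0, 0],
    [0, 0, 0]
  ],
  "grip": [0, 0, 0, 0, 0]
}}

```text
clock: 19.65
tool_pos: [0.6092, 0.0144, 0.1176]
tool_rot: [[0.094, 0.996, 0.0], [0.996, -0.094, -0.001], [-0.001, 0.0, -1.0]]
force: [0.6, -0.6, -0.9]
width: 0.0449
grasp_force: 25.0
```

{"name": "move_arm", "arguments": {
  "travel": [
    [-0.2, 0, 0],
    [-0.4, 0, 0],
    [-0.6, 0, 0],
    [-0.6, 0, 0],
    [-0.6, 0, 0]
  ],
  "delta_rot": [
    [0, 0, 0],
    [0, 0, 0],
    [0, 0, 0],
    [0, 0, 0],
    [0, 0, 0]
  ],
  "grip": [0, 0, 0, 0, 0]
}}

```text
clock: 20.15
tool_pos: [0.6048, -0.032, 0.1173]
tool_rot: [[0.095, 0.995, -0.0], [0.995, -0.095, 0.0], [0.0, -0.0, -1.0]]
force: [-0.3, -0.3, -0.5]
width: 0.0446
grasp_force: 25.0
```

```bash
python3 - <<'E'
from plant import r
from h import *
c=r.read_camera("wrist");o=r.get_obs();p=o["tool_pos"];print(p,o["width"],o["force"])
for n,h in dict(yellow=(22,34),green=(55,85),blue=(100,118)).items():
    print(n,[(b,onz(c,*b[0],.155).round(4)) for b in blob(c["img"],(h[0],130,60),(h[1],255,255),(250,0,400,330)) if b[1]>300])
print(tool(o,[.449-p[0],-.103-p[1],.017-p[2]]))
cv2.imwrite("pics/n.png",c["img"])
E
```

```text
[ 0.60482667 -0.03137911  0.11731334] 0.0444723583899942 [ 0.40671338 -0.56387831 -0.20065213]
yellow [(((np.float64(323.2), np.float64(265.1)), 2871), array([ 0.6046, -0.0283,  0.155 ]))]
green []
blue []
[-1.075 -1.855  1.254]
```

```bash
python3 - <<'E'
from h import *
c=dict(np.load("pics/m_w.npz"));s=dict(np.load("pics/m_s.npz"))
print(onz(c,335,348,.03),onz(c,335,348,.1))
m=s["img"]; B=cv2.inRange(cv2.cvtColor(m,cv2.COLOR_BGR2HSV),np.array([100,110,40]),np.array([125,255,255]));B[:, :340]=0;B[230:]=0;B[:,440:]=0;B[:150]=0
y,x=np.nonzero(B);print(x.min(),x.max(),y.min(),y.max(),onz(s,x.min(),y[x.argmin()],.05),onz(s,x[y.argmax()],y.max(),.0),onz(s,x[y.argmin()],y.min(),.1))
E
```

```text
[ 0.42309824 -0.21267685  0.03      ] [ 0.42599619 -0.14513983  0.1       ]
366 397 166 198 [ 0.45513634 -0.20960286  0.05      ] [ 0.39057529 -0.25106928  0.        ] [ 0.39704612 -0.30303951  0.1       ]
```

{"name": "move_arm", "arguments": {
  "travel": [
    [-0.25, -0.25, 0],
    [-0.5, -0.5, 0],
    [-0.75, -0.75, 0],
    [-0.95, -0.95, 0],
    [-0.95, -0.95, 0]
  ],
  "delta_rot": [
    [0, 0, -0.02],
    [0, 0, -0.045],
    [0, 0, -0.07],
    [0, 0, -0.091],
    [0, 0, -0.091]
  ],
  "grip": [0, 0, 0, 0, 0]
}}

```text
clock: 20.7
tool_pos: [0.5204, -0.1003, 0.1172]
tool_rot: [[-0.19, 0.982, -0.001], [0.982, 0.19, 0.0], [0.0, -0.001, -1.0]]
force: [0.3, 0.6, -0.7]
width: 0.0446
grasp_force: 25.0
```

{"name": "move_arm", "arguments": {
  "travel": [
    [-0.1, -0.3, 0],
    [-0.3, -0.6, 0],
    [-0.36, -0.9, 0],
    [-0.36, -0.9, 0],
    [-0.36, -0.9, 0.4]
  ],
  "delta_rot": [
    [0, 0, 0],
    [0, 0, 0],
    [0, 0, 0],
    [0, 0, 0],
    [0, 0, 0]
  ],
  "grip": [0, 0, 0, 0, 0]
}}

```text
clock: 21.2
tool_pos: [0.4624, -0.1437, 0.0897]
tool_rot: [[-0.19, 0.982, 0.012], [0.982, 0.19, -0.005], [-0.007, 0.01, -1.0]]
force: [0.8, 0.6, 0.3]
width: 0.0447
grasp_force: 25.0
```

```bash
python3 - <<'E'
from plant import r
from h import *
c=r.read_camera("wrist");s=r.read_camera("side");o=r.get_obs();p=o["tool_pos"];print(p,o["tool_rot"][:,0],o["width"])
cv2.imwrite("pics/n.png",np.hstack([cv2.resize(s["img"][160:280,280:400],(400,400),interpolation=2),c["img"][0:400,120:520]]));np.savez("pics/n_w.npz",**c);np.savez("pics/n_s.npz",**s)
E
```

```text
[ 0.45534519 -0.13983813  0.08272405] [-0.19109264  0.9815618   0.00447686] 0.04414027034183144
```

View pics/n.png

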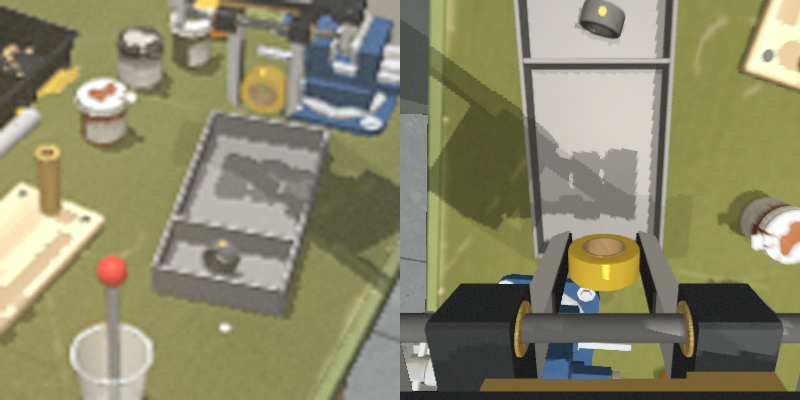

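The wrist view is square to the tray, with the divider from crop (524,62) to (670,62) and what looks like the near-left corner at (540,257). The roll is held at (604,260).

```bash
python3 - <<'E'
from plant import r
from h import *
c=dict(np.load("pics/n_w.npz"));s=dict(np.load("pics/n_s.npz"));o=r.get_obs()
for n,p in dict(divL=(524,62),divR=(670,62),endL=(540,257)).items():
    g=onz(c,p[0]-280,p[1],.032); print(n,g.round(4),"tool mm",(tool(o,g-o["tool_pos"])*80).round(1))
for p in [(213,112),(328,130)]: 
    g=onz(s,p[0]*.3+280,p[1]*.3+160,.032);print("side far",g.round(4),(tool(o,g-o["tool_pos"])*80).round(1))
E
```

```text
divL [ 0.3793 -0.0331  0.032 ] tool mm [119.1 -54.   51.5]
divR [ 0.4891 -0.0116  0.032 ] tool mm [119.2  57.8  51. ]
endL [ 0.4121 -0.1952  0.032 ] tool mm [-46.3 -52.9  50.7]
side far [ 0.5186 -0.1699  0.032 ] [-41.8  56.6  50.3]
side far [ 0.4031 -0.1938  0.032 ] [-43.2 -61.4  50.8]
```

The roll is 42 mm from the end wall and laterally centred, so I'm lowering it here.

{"name": "move_arm", "arguments": {
  "travel": [
    [0, 0, 0.25],
    [0, 0, 0.5],
    [0, 0, 0.75],
    [0, 0, 0.88],
    [0, 0, 0.88]
  ],
  "delta_rot": [
    [0, 0, 0],
    [0, 0, 0],
    [0, 0, 0],
    [0, 0, 0],
    [0, 0, 0]
  ],
  "grip": [0, 0, 0, 0, 0]
}}

```text
clock: 21.8
tool_pos: [0.4566, -0.141, 0.0141]
tool_rot: [[-0.192, 0.981, -0.002], [0.981, 0.192, 0.002], [0.002, -0.002, -1.0]]
force: [0.1, 0.6, 0.4]
width: 0.0446
grasp_force: 25.0
```

{"name": "move_arm", "arguments": {
  "travel": [
    [0, 0, 0.02],
    [0, 0, 0.02],
    [0, 0, 0.02],
    [0, 0, 0.02],
    [0, 0, -0.1]
  ],
  "delta_rot": [
    [0, 0, 0],
    [0, 0, 0],
    [0, 0, 0],
    [0, 0, 0],
    [0, 0, 0]
  ],
  "grip": [0, 56, 60, 60, 60]
}}

```text
clock: 22.3
tool_pos: [0.4559, -0.1416, 0.0227]
tool_rot: [[-0.191, 0.982, -0.002], [0.982, 0.191, 0.001], [0.001, -0.002, -1.0]]
force: [0.3, 0.1, -0.5]
width: 0.0563
grasp_force: 0.0
```

{"name": "move_arm", "arguments": {
  "travel": [
    [0, 0, -0.3],
    [0, 0, -0.6],
    [0, 0, -1],
    [0, 0, -1]
  ],
  "delta_rot": [
    [0, 0, 0],
    [0, 0, 0],
    [0, 0, 0],
    [0, 0, 0]
  ],
  "grip": [60, 60, 60, 60]
}}

```text
clock: 22.7
tool_pos: [0.4608, -0.144, 0.1084]
tool_rot: [[-0.191, 0.982, 0.01], [0.982, 0.191, -0.005], [-0.007, 0.009, -1.0]]
force: [0.0, -0.2, 0.7]
width: 0.0564
grasp_force: 0.0
```

{"name": "move_arm", "arguments": {
  "travel": [
    [0, 0, -0.5],
    [0, 0, -1],
    [0, 0, -1],
    [0, 0, -1]
  ],
  "delta_rot": [
    [0, 0, 0],
    [0, 0, 0],
    [0, 0, 0],
    [0, 0, 0]
  ],
  "grip": [70, 70, 70, 70]
}}

```text
clock: 23.1
tool_pos: [0.4573, -0.1423, 0.1838]
tool_rot: [[-0.191, 0.982, 0.002], [0.982, 0.191, -0.001], [-0.001, 0.002, -1.0]]
force: [0.2, 0.2, -1.0]
width: 0.0657
grasp_force: 0.0
```

```bash
cat >> h.py <<'E'
def tape(s,name,z=None,box=(180,150,420,320)):
    h=dict(yellow=(22,34),green=(55,85),blue=(100,118),orange=(6,18),red=(0,5))[name]
    return [b+((onz(s,*b[0],z).round(3).tolist(),) if z else ()) for b in blob(s["img"],(h[0],130,60),(h[1],255,255),box) if b[1]>25]
E
python3 - <<'E'
from plant import r
from h import *
s=r.read_camera("side");o=r.get_obs();p=o["tool_pos"];print(p,o["tool_rot"][:,0],o["width"])
print("yel",tape(s,"yellow",.03,(320,180,400,260)),tape(s,"red",.17))
for n in("green","blue","orange"):print(n,tape(s,n,.145))
print(tool(o,[.618-p[0],.1305-p[1],.2-p[2]]))
E
```

```text
[ 0.45626043 -0.1417734   0.18231497] [-1.90860369e-01  9.81616944e-01  7.02783930e-04] 0.06567339093302539
yel [((np.float64(360.3), np.float64(202.9)), 86, [0.45, -0.15, 0.03])] [((np.float64(190.0), np.float64(200.9)), 65, [0.827, 0.218, 0.17]), ((np.float64(214.0), np.float64(210.7)), 32, [0.74, 0.223, 0.17]), ((np.float64(313.3), np.float64(240.8)), 53, [0.438, 0.208, 0.17])]
green []
blue [((np.float64(264.4), np.float64(214.5)), 43, [0.623, 0.151, 0.145])]
orange [((np.float64(347.0), np.float64(167.2)), 45, [0.51, -0.167, 0.145]), ((np.float64(257.6), np.float64(223.8)), 128, [0.619, 0.193, 0.145]), ((np.float64(186.6), np.float64(312.5)), 218, [0.599, 0.516, 0.145]), ((np.float64(227.6), np.float64(314.0)), 396, [0.514, 0.479, 0.145])]
[ 2.955  2.634 -0.221]
```

Yellow is in the large compartment and the ball is still above the cup. Next is green.

{"name": "move_arm", "arguments": {
  "travel": [
    [0.3, 0.2, -0.22],
    [0.6, 0.5, -0.22],
    [1, 0.9, -0.22],
    [1, 0.9, -0.22]
  ],
  "delta_rot": [
    [0, 0, 0.03],
    [0, 0, 0.06],
    [0, 0, 0.091],
    [0, 0, 0.091]
  ],
  "grip": [70, 70, 70, 70]
}}

```text
clock: 23.55
tool_pos: [0.5127, -0.0458, 0.1984]
tool_rot: [[0.09, 0.996, -0.003], [0.996, -0.09, 0.003], [0.003, -0.003, -1.0]]
force: [-0.3, 0.1, -0.3]
width: 0.0662
grasp_force: 0.0
```

{"name": "move_arm", "arguments": {
  "travel": [
    [0.5, 0.25, 0],
    [1, 0.55, 0],
    [1, 0.55, 0]
  ],
  "delta_rot": [
    [0, 0, 0],
    [0, 0, 0],
    [0, 0, 0]
  ],
  "grip": [70, 70, 70]
}}

```text
clock: 23.85
tool_pos: [0.564, 0.029, 0.1982]
tool_rot: [[0.088, 0.996, -0.003], [0.996, -0.088, 0.002], [0.001, -0.003, -1.0]]
force: [-0.4, -0.3, 0.3]
width: 0.066
grasp_force: 0.0
```

{"name": "move_arm", "arguments": {
  "travel": [
    [0.5, 0.25, 0],
    [1, 0.55, 0],
    [1.0, 0.55, 0],
    [1, 0.55, 0],
    [1, 0.55, 0]
  ],
  "delta_rot": [
    [0, 0, 0],
    [0, 0, 0],
    [0, 0, 0],
    [0, 0, 0],
    [0, 0, 0]
  ],
  "grip": [70, 70, 70, 70, 70]
}}

```text
clock: 24.35
tool_pos: [0.6135, 0.0996, 0.1994]
tool_rot: [[0.095, 0.996, -0.003], [0.996, -0.095, -0.001], [-0.001, -0.003, -1.0]]
force: [0.3, 0.5, -0.6]
width: 0.0658
grasp_force: 0.0
```

```bash
cat >> h.py <<'E'
def near(r,goal):
    c=r.read_camera("wrist");o=r.get_obs();p=o["tool_pos"];print(p.round(4),o["tool_rot"][:,0].round(3),o["width"].round(4))
    for n in("yellow","green","blue","orange"):print(n,tape(c,n,.155,(260,0,400,280)))
    print("travel",tool(o,np.array(goal)-p))
E
python3 - <<'E'
from plant import r
from h import *
near(r,[.618,.1305,.118])
E
```

```text
Traceback (most recent call last):
  File "h.py", line 23, in near
    c=r.read_camera("wrist");o=r.get_obs();p=o["tool_pos"];print(p.round(4),o["tool_rot"][:,0].round(3),o["width"].round(4))
                                                                                                        ^^^^^^^^^^^^^^^^
AttributeError: 'float' object has no attribute 'round'
```

```bash
sed -i 's/o\["width"\].round(4)/round(o["width"],4)/' h.py
python3 - <<'E'
from plant import r
from h import *
near(r,[.618,.1305,.118])
E
```

```text
[0.614  0.0996 0.2004] [ 0.095  0.995 -0.001] 0.0658
yellow [((np.float64(262.9), np.float64(172.9)), 31, [0.568, 0.145, 0.155]), ((np.float64(393.0), np.float64(197.2)), 494, [0.673, 0.115, 0.155]), ((np.float64(395.0), np.float64(234.2)), 66, [0.674, 0.081, 0.155])]
green [((np.float64(326.5), np.float64(183.7)), 1111, [0.619, 0.131, 0.155])]
blue [((np.float64(326.5), np.float64(146.6)), 1155, [0.622, 0.161, 0.155])]
orange [((np.float64(325.9), np.float64(14.8)), 1985, [0.63, 0.251, 0.155]), ((np.float64(324.6), np.float64(103.6)), 955, [0.623, 0.193, 0.155])]
travel [0.39  0.014 1.029]
```

{"name": "move_arm", "arguments": {
  "travel": [
    [0.39, 0.02, 0],
    [0.39, 0.02, 0.2],
    [0.39, 0.02, 0.6],
    [0.39, 0.02, 1],
    [0.39, 0.02, 1]
  ],
  "delta_rot": [
    [0, 0, 0],
    [0, 0, 0],
    [0, 0, 0],
    [0, 0, 0],
    [0, 0, 0]
  ],
  "grip": [70, 70, 70, 70, 70]
}}

```text
clock: 24.95
tool_pos: [0.6141, 0.1304, 0.1145]
tool_rot: [[0.094, 0.995, -0.012], [0.996, -0.094, -0.002], [-0.003, -0.012, -1.0]]
force: [-0.7, -0.1, 0.2]
width: 0.0659
grasp_force: 0.0
```

{"name": "move_arm", "arguments": {
  "travel": [
    [0, 0, 0.04],
    [0, 0, 0.04],
    [0, 0, 0.04],
    [0, 0, 0.04],
    [0, 0, 0.04]
  ],
  "delta_rot": [
    [0, 0, 0],
    [0, 0, 0],
    [0, 0, 0],
    [0, 0, 0],
    [0, 0, 0]
  ],
  "grip": [70, 30, 0, 0, 0]
}}

```text
clock: 25.45
tool_pos: [0.6205, 0.1322, 0.1192]
tool_rot: [[0.094, 0.996, 0.003], [0.996, -0.094, -0.0], [0.0, 0.003, -1.0]]
force: [0.2, -0.8, 2.8]
width: 0.0442
grasp_force: 25.0
```

{"name": "move_arm", "arguments": {
  "travel": [
    [-0.2, 0, 0],
    [-0.4, 0, 0],
    [-0.6, 0, 0],
    [-0.8, 0, 0],
    [-1, 0, 0]
  ],
  "delta_rot": [
    [0, 0, 0],
    [0, 0, 0],
    [0, 0, 0],
    [0, 0, 0],
    [0, 0, 0]
  ],
  "grip": [0, 0, 0, 0, 0]
}}

```text
clock: 25.95
tool_pos: [0.6123, 0.0519, 0.1188]
tool_rot: [[0.094, 0.996, 0.002], [0.996, -0.094, 0.002], [0.002, 0.002, -1.0]]
force: [-1.9, 2.8, 5.0]
width: 0.045
grasp_force: 25.0
```

{"name": "move_arm", "arguments": {
  "travel": [
    [-0.2, 0, 0],
    [-0.4, 0, 0],
    [-0.6, 0, 0],
    [-0.8, 0, 0],
    [-1, 0, 0]
  ],
  "delta_rot": [
    [0, 0, 0],
    [0, 0, 0],
    [0, 0, 0],
    [0, 0, 0],
    [0, 0, 0]
  ],
  "grip": [0, 0, 0, 0, 0]
}}

```text
clock: 26.45
tool_pos: [0.6037, -0.0288, 0.1168]
tool_rot: [[0.094, 0.996, -0.001], [0.996, -0.094, -0.0], [-0.0, -0.001, -1.0]]
force: [-0.6, 0.3, -0.6]
width: 0.0444
grasp_force: 25.0
```

```bash
python3 - <<'E'
from plant import r
from h import *
c=r.read_camera("wrist");s=r.read_camera("side");np.savez("pics/p_s.npz",**s);np.savez("pics/p_w.npz",**c);o=r.get_obs();p=o["tool_pos"];print(p,o["width"],o["force"])
print(tape(c,"green",.136,(230,180,420,330)),tape(s,"yellow",.03,(320,180,400,260)),tape(s,"red",.17))
print(tool(o,[.4515-p[0],-.1155-p[1],0]))
E
```

```text
[ 0.60402169 -0.02970848  0.11701155] 0.04463957367844615 [-1.02402538  0.92949607 -0.23055657]
[((np.float64(323.4), np.float64(264.7)), 2699, [0.603, -0.035, 0.136])] [((np.float64(360.5), np.float64(204.0)), 67, [0.447, -0.145, 0.03])] [((np.float64(190.0), np.float64(201.0)), 64, [0.827, 0.218, 0.17]), ((np.float64(214.0), np.float64(210.8)), 29, [0.739, 0.223, 0.17]), ((np.float64(313.4), np.float64(240.7)), 55, [0.438, 0.208, 0.17])]
[-1.251 -1.794  0.002]
```

```bash
cat >> h.py <<'E'
REF=dict(np.load("pics/n_s.npz"))["img"]
def trayshift(img):
    out=[]
    for x0,y0,x1,y1 in [(322,222,372,256)]:
        t=cv2.Canny(REF,60,160)[y0:y1,x0:x1]; e=cv2.Canny(img,60,160)[y0-20:y1+20,x0-30:x1+30]
        m=cv2.matchTemplate(cv2.GaussianBlur(e,(3,3),0),cv2.GaussianBlur(t,(3,3),0),cv2.TM_CCOEFF_NORMED);_,v,_,l=cv2.minMaxLoc(m); out.append((round(v,2),l[0]-30,l[1]-20))
    return out
E
python3 - <<'E'
from h import *
for f in("l_s","m_s","p_s"):print(f,trayshift(dict(np.load(f"pics/{f}.npz"))["img"]))
E
```

```text
l_s [(0.49, 0, 0)]
m_s [(0.75, 0, 0)]
p_s [(0.65, 0, 0)]
```

{"name": "move_arm", "arguments": {
  "travel": [
    [-0.2, -0.25, 0],
    [-0.4, -0.5, 0],
    [-0.6, -0.75, 0],
    [-0.8, -0.95, 0],
    [-0.8, -0.95, 0]
  ],
  "delta_rot": [
    [0, 0, -0.02],
    [0, 0, -0.045],
    [0, 0, -0.07],
    [0, 0, -0.091],
    [0, 0, -0.091]
  ],
  "grip": [0, 0, 0, 0, 0]
}}

```text
clock: 27.05
tool_pos: [0.5209, -0.0844, 0.1171]
tool_rot: [[-0.189, 0.982, -0.002], [0.982, 0.189, 0.0], [0.001, -0.002, -1.0]]
force: [-0.3, -1.2, -1.1]
width: 0.0444
grasp_force: 25.0
```

{"name": "move_arm", "arguments": {
  "travel": [
    [-0.1, -0.3, 0],
    [-0.2, -0.6, 0],
    [-0.2, -0.94, 0],
    [-0.2, -0.94, 0],
    [-0.2, -0.94, 0]
  ],
  "delta_rot": [
    [0, 0, 0],
    [0, 0, 0],
    [0, 0, 0],
    [0, 0, 0],
    [0, 0, 0]
  ],
  "grip": [0, 0, 0, 0, 0]
}}

```text
clock: 27.55
tool_pos: [0.453, -0.1135, 0.1178]
tool_rot: [[-0.19, 0.982, 0.002], [0.982, 0.19, 0.0], [-0.0, 0.002, -1.0]]
force: [0.1, 0.5, -0.7]
width: 0.0443
grasp_force: 25.0
```

```bash
python3 - <<'E'
from plant import r
from h import *
c=r.read_camera("wrist");s=r.read_camera("side");np.savez("pics/q_w.npz",**c);o=r.get_obs();print(o["tool_pos"],o["width"],trayshift(s["img"]))
print("yel w",tape(c,"yellow",.027,(200,150,450,399)),"s",tape(s,"yellow",.03,(320,180,400,260)))
E
```

```text
[ 0.45361845 -0.11361338  0.11793043] 0.044705427520501335 [(0.79, 0, 0)]
yel w [((np.float64(219.5), np.float64(155.1)), 33, [0.345, -0.083, 0.027]), ((np.float64(250.9), np.float64(157.2)), 74, [0.375, -0.08, 0.027]), ((np.float64(237.1), np.float64(159.9)), 31, [0.362, -0.085, 0.027]), ((np.float64(225.1), np.float64(172.4)), 96, [0.352, -0.099, 0.027]), ((np.float64(249.4), np.float64(168.1)), 27, [0.375, -0.09, 0.027]), ((np.float64(398.8), np.float64(173.8)), 30, [0.519, -0.068, 0.027]), ((np.float64(234.7), np.float64(183.3)), 58, [0.363, -0.108, 0.027]), ((np.float64(247.7), np.float64(186.0)), 76, [0.375, -0.108, 0.027]), ((np.float64(225.0), np.float64(201.1)), 204, [0.355, -0.128, 0.027]), ((np.float64(206.5), np.float64(209.1)), 33, [0.337, -0.14, 0.027]), ((np.float64(216.0), np.float64(213.2)), 38, [0.347, -0.143, 0.027]), ((np.float64(314.6), np.float64(228.4)), 307, [0.449, -0.14, 0.027])] s [((np.float64(360.3), np.float64(203.0)), 92, [0.45, -0.15, 0.03])]
```

The tray has not moved and yellow stands where I left it. Lowering green.

{"name": "move_arm", "arguments": {
  "travel": [
    [0, 0, 0.3],
    [0, 0, 0.6],
    [0, 0, 0.9],
    [0, 0, 0.9]
  ],
  "delta_rot": [
    [0, 0, 0],
    [0, 0, 0],
    [0, 0, 0],
    [0, 0, 0]
  ],
  "grip": [0, 0, 0, 0]
}}

```text
clock: 28.05
tool_pos: [0.4502, -0.1122, 0.0426]
tool_rot: [[-0.192, 0.981, -0.006], [0.981, 0.192, 0.003], [0.004, -0.005, -1.0]]
force: [-0.7, 1.2, -0.5]
width: 0.0444
grasp_force: 25.0
```

{"name": "move_arm", "arguments": {
  "travel": [
    [0, 0, 0.2],
    [0, 0, 0.41],
    [0, 0, 0.41],
    [0, 0, 0.41],
    [0, 0, 0.41]
  ],
  "delta_rot": [
    [0, 0, 0],
    [0, 0, 0],
    [0, 0, 0],
    [0, 0, 0],
    [0, 0, 0]
  ],
  "grip": [0, 0, 0, 0, 56]
}}

```text
clock: 28.55
tool_pos: [0.4535, -0.1142, 0.014]
tool_rot: [[-0.191, 0.982, 0.002], [0.982, 0.191, -0.001], [-0.002, 0.002, -1.0]]
force: [0.7, -0.1, -0.0]
width: 0.0494
grasp_force: 0.0
```

{"name": "move_arm", "arguments": {
  "travel": [
    [0, 0, 0],
    [0, 0, 0],
    [0, 0, -0.3],
    [0, 0, -0.6],
    [0, 0, -1]
  ],
  "delta_rot": [
    [0, 0, 0],
    [0, 0, 0],
    [0, 0, 0],
    [0, 0, 0],
    [0, 0, 0]
  ],
  "grip": [60, 60, 60, 60, 60]
}}

```text
clock: 29.05
tool_pos: [0.4509, -0.1133, 0.0928]
tool_rot: [[-0.191, 0.982, -0.002], [0.982, 0.191, 0.001], [0.001, -0.002, -1.0]]
force: [1.0, 0.1, 0.1]
width: 0.0565
grasp_force: 0.0
```

{"name": "move_arm", "arguments": {
  "travel": [
    [0, 0, -0.6],
    [0, 0, -1],
    [0, 0, -1],
    [0, 0, -1]
  ],
  "delta_rot": [
    [0, 0, 0],
    [0, 0, 0],
    [0, 0, 0],
    [0, 0, 0]
  ],
  "grip": [70, 70, 70, 70]
}}

```text
clock: 29.45
tool_pos: [0.4525, -0.114, 0.1735]
tool_rot: [[-0.191, 0.982, 0.002], [0.982, 0.191, -0.001], [-0.001, 0.002, -1.0]]
force: [-0.2, 0.4, -0.3]
width: 0.0657
grasp_force: 0.0
```

{"name": "move_arm", "arguments": {
  "travel": [
    [0.3, 0.3, -0.3],
    [0.6, 0.6, -0.3],
    [0.9, 0.9, -0.3],
    [0.9, 0.9, -0.3]
  ],
  "delta_rot": [
    [0, 0, 0.03],
    [0, 0, 0.06],
    [0, 0, 0.091],
    [0, 0, 0.091]
  ],
  "grip": [70, 70, 70, 70]
}}

```text
clock: 29.85
tool_pos: [0.5089, -0.0264, 0.1944]
tool_rot: [[0.091, 0.996, -0.003], [0.996, -0.091, 0.002], [0.002, -0.003, -1.0]]
force: [-0.7, -1.0, -0.6]
width: 0.0656
grasp_force: 0.0
```

```bash
python3 - <<'E'
from plant import r
from h import *
s=r.read_camera("side");o=r.get_obs();p=o["tool_pos"];print(p,o["tool_rot"][:,0],o["width"],trayshift(s["img"]))
for n in("yellow","green"):print(n,tape(s,n,.03,(320,180,400,260)))
print("goal",tool(o,[.619-p[0],.131-p[1],.2-p[2]]))
E
```

```text
[ 0.50789306 -0.02778216  0.19421659] [8.98708619e-02 9.95953279e-01 5.42408421e-04] 0.06605972670571565 [(0.53, 0, 0)]
yellow [((np.float64(361.1), np.float64(202.2)), 47, [0.449, -0.155, 0.03])]
green []
goal [ 2.102  1.204 -0.077]
```

{"name": "move_arm", "arguments": {
  "travel": [
    [0.5, 0.3, 0],
    [1, 0.6, 0],
    [1, 0.6, 0]
  ],
  "delta_rot": [
    [0, 0, 0],
    [0, 0, 0],
    [0, 0, 0]
  ],
  "grip": [70, 70, 70]
}}

```text
clock: 30.2
tool_pos: [0.5648, 0.0483, 0.1946]
tool_rot: [[0.089, 0.996, -0.002], [0.996, -0.089, 0.001], [0.001, -0.002, -1.0]]
force: [-0.5, -1.3, 0.6]
width: 0.066
grasp_force: 0.0
```

{"name": "move_arm", "arguments": {
  "travel": [
    [0.5, 0.3, 0],
    [1, 0.6, 0],
    [1.0, 0.6, 0],
    [1, 0.6, 0],
    [1, 0.6, 0]
  ],
  "delta_rot": [
    [0, 0, 0],
    [0, 0, 0],
    [0, 0, 0],
    [0, 0, 0],
    [0, 0, 0]
  ],
  "grip": [70, 70, 70, 70, 70]
}}

```text
clock: 30.7
tool_pos: [0.6182, 0.1191, 0.1957]
tool_rot: [[0.095, 0.996, -0.002], [0.996, -0.095, -0.001], [-0.001, -0.002, -1.0]]
force: [-0.2, 0.9, 0.0]
width: 0.0657
grasp_force: 0.0
```

```bash
python3 - <<'E'
from plant import r
from h import *
near(r,[.622,.161,.118])
s=r.read_camera("side")
hsv=cv2.cvtColor(s["img"],cv2.COLOR_BGR2HSV)
u,v=proj(s,[.4485,-.1135,.035]).astype(int);print("green at",u,v,hsv[v-1:v+2,u-1:u+2].reshape(-1,3).tolist())
E
```

```text
[0.6184 0.1191 0.1962] [ 0.095  0.995 -0.001] 0.066
yellow [((np.float64(275.2), np.float64(72.4)), 47, [0.594, 0.237, 0.155]), ((np.float64(276.3), np.float64(160.0)), 26, [0.586, 0.174, 0.155]), ((np.float64(264.2), np.float64(165.4)), 30, [0.576, 0.171, 0.155]), ((np.float64(269.0), np.float64(192.3)), 29, [0.576, 0.149, 0.155]), ((np.float64(391.8), np.float64(212.4)), 572, [0.675, 0.122, 0.155])]
green []
blue [((np.float64(323.4), np.float64(171.5)), 1187, [0.622, 0.162, 0.155])]
orange [((np.float64(322.6), np.float64(33.1)), 3417, [0.63, 0.259, 0.155]), ((np.float64(321.9), np.float64(130.3)), 936, [0.624, 0.194, 0.155])]
travel [ 0.527 -0.003  0.977]
green at 356 208 [[61, 100, 125], [58, 96, 130], [56, 92, 130], [37, 86, 133], [35, 94, 139], [34, 94, 147], [17, 101, 170], [20, 135, 180], [21, 152, 186]]
```

{"name": "move_arm", "arguments": {
  "travel": [
    [0.3, 0, 0],
    [0.53, 0, 0],
    [0.53, 0, 0.4],
    [0.53, 0, 0.8],
    [0.53, 0, 0.97]
  ],
  "delta_rot": [
    [0, 0, 0],
    [0, 0, 0],
    [0, 0, 0],
    [0, 0, 0],
    [0, 0, 0]
  ],
  "grip": [70, 70, 70, 70, 70]
}}

```text
clock: 31.3
tool_pos: [0.6209, 0.1629, 0.1158]
tool_rot: [[0.093, 0.996, -0.006], [0.996, -0.093, -0.001], [-0.001, -0.005, -1.0]]
force: [-0.6, 0.8, -0.3]
width: 0.0657
grasp_force: 0.0
```

{"name": "move_arm", "arguments": {
  "travel": [
    [0, 0, 0],
    [0, 0, 0],
    [0, 0, 0],
    [0, 0, 0],
    [0, 0, 0]
  ],
  "delta_rot": [
    [0, 0, 0],
    [0, 0, 0],
    [0, 0, 0],
    [0, 0, 0],
    [0, 0, 0]
  ],
  "grip": [70, 30, 0, 0, 0]
}}

```text
clock: 31.8
tool_pos: [0.6244, 0.1633, 0.1209]
tool_rot: [[0.094, 0.996, 0.002], [0.996, -0.094, 0.0], [0.001, 0.002, -1.0]]
force: [-0.7, 0.4, 3.3]
width: 0.0448
grasp_force: 25.0
```

{"name": "move_arm", "arguments": {
  "travel": [
    [-0.2, 0, 0],
    [-0.4, 0, 0],
    [-0.6, 0, 0],
    [-0.8, 0, 0],
    [-1, 0, 0]
  ],
  "delta_rot": [
    [0, 0, 0],
    [0, 0, 0],
    [0, 0, 0],
    [0, 0, 0],
    [0, 0, 0]
  ],
  "grip": [0, 0, 0, 0, 0]
}}

```text
clock: 32.3
tool_pos: [0.6161, 0.0828, 0.1204]
tool_rot: [[0.094, 0.996, 0.001], [0.996, -0.094, 0.002], [0.002, 0.001, -1.0]]
force: [-1.6, 3.6, 5.5]
width: 0.045
grasp_force: 25.0
```

{"name": "move_arm", "arguments": {
  "travel": [
    [-0.2, 0, 0],
    [-0.4, 0, 0],
    [-0.6, 0, 0],
    [-0.8, 0, 0],
    [-1, 0, 0]
  ],
  "delta_rot": [
    [0, 0, 0],
    [0, 0, 0],
    [0, 0, 0],
    [0, 0, 0],
    [0, 0, 0]
  ],
  "grip": [0, 0, 0, 0, 0]
}}

```text
clock: 32.8
tool_pos: [0.6079, 0.0016, 0.1186]
tool_rot: [[0.094, 0.996, -0.0], [0.996, -0.094, -0.001], [-0.001, -0.0, -1.0]]
force: [-0.3, -0.4, -0.8]
width: 0.0446
grasp_force: 25.0
```

{"name": "move_arm", "arguments": {
  "travel": [
    [-0.2, 0, 0],
    [-0.35, 0, 0],
    [-0.35, 0, 0],
    [-0.35, 0, 0]
  ],
  "delta_rot": [
    [0, 0, 0],
    [0, 0, 0],
    [0, 0, 0],
    [0, 0, 0]
  ],
  "grip": [0, 0, 0, 0]
}}

```text
clock: 33.2
tool_pos: [0.6058, -0.0243, 0.1188]
tool_rot: [[0.094, 0.996, -0.0], [0.996, -0.094, 0.0], [0.0, -0.0, -1.0]]
force: [-0.0, -0.3, -0.1]
width: 0.0447
grasp_force: 25.0
```

```bash
python3 - <<'E'
from plant import r
from h import *
c=r.read_camera("wrist");s=r.read_camera("side");o=r.get_obs();p=o["tool_pos"];print(p,o["width"],o["force"],trayshift(s["img"]))
print(tape(c,"blue",.136,(230,180,420,330)))
for n in("yellow","red","green"):print(n,tape(s,n,.03,(320,180,400,260)))
print(tool(o,[.4465-p[0],-.088-p[1],0]))
cv2.imwrite("pics/q.png",cv2.resize(s["img"][160:280,280:400],(480,480),interpolation=2))
E
```

```text
[ 0.60588132 -0.023503    0.11892007] 0.04462677000425813 [ 0.54264813  0.10731441 -0.47036819] [(0.68, 0, 0)]
[((np.float64(323.6), np.float64(264.1)), 2683, [0.605, -0.031, 0.136])]
yellow [((np.float64(361.3), np.float64(202.0)), 45, [0.449, -0.156, 0.03])]
red []
green []
[-0.988 -1.909  0.   ]
```

{"name": "move_arm", "arguments": {
  "travel": [
    [-0.1, -0.25, 0],
    [-0.25, -0.5, 0],
    [-0.4, -0.75, 0],
    [-0.5, -1, 0],
    [-0.5, -1, 0]
  ],
  "delta_rot": [
    [0, 0, -0.02],
    [0, 0, -0.045],
    [0, 0, -0.07],
    [0, 0, -0.091],
    [0, 0, -0.091]
  ],
  "grip": [0, 0, 0, 0, 0]
}}

```text
clock: 33.8
tool_pos: [0.5202, -0.0558, 0.1186]
tool_rot: [[-0.191, 0.982, -0.002], [0.982, 0.191, 0.0], [0.001, -0.002, -1.0]]
force: [-0.3, -0.0, -0.7]
width: 0.0446
grasp_force: 25.0
```

{"name": "move_arm", "arguments": {
  "travel": [
    [-0.1, -0.3, 0],
    [-0.2, -0.6, 0],
    [-0.21, -1, 0],
    [-0.21, -1, 0],
    [-0.21, -1, 0]
  ],
  "delta_rot": [
    [0, 0, 0],
    [0, 0, 0],
    [0, 0, 0],
    [0, 0, 0],
    [0, 0, 0]
  ],
  "grip": [0, 0, 0, 0, 0]
}}

```text
clock: 34.3
tool_pos: [0.4482, -0.0879, 0.1195]
tool_rot: [[-0.19, 0.982, 0.002], [0.982, 0.19, -0.0], [-0.0, 0.002, -1.0]]
force: [0.9, 0.3, -0.6]
width: 0.0446
grasp_force: 25.0
```

```bash
python3 - <<'E'
from plant import r
from h import *
c=r.read_camera("wrist");s=r.read_camera("side");o=r.get_obs();print(o["tool_pos"],o["width"],trayshift(s["img"]))
for n in("yellow","green"):print(n,[t for t in tape(c,n,.05,(270,150,390,330)) if t[1]>60])
E
```

```text
[ 0.44888598 -0.08798049  0.11969726] 0.044299917793983026 [(0.83, 0, 0)]
yellow []
green [((np.float64(316.0), np.float64(228.1)), 381, [0.444, -0.106, 0.05])]
```

{"name": "move_arm", "arguments": {
  "travel": [
    [0, 0, 0.3],
    [0, 0, 0.6],
    [0, 0, 0.9],
    [0, 0, 0.9]
  ],
  "delta_rot": [
    [0, 0, 0],
    [0, 0, 0],
    [0, 0, 0],
    [0, 0, 0]
  ],
  "grip": [0, 0, 0, 0]
}}

```text
clock: 34.8
tool_pos: [0.4454, -0.0867, 0.0443]
tool_rot: [[-0.192, 0.981, -0.006], [0.981, 0.192, 0.003], [0.004, -0.005, -1.0]]
force: [-1.0, 0.3, 0.0]
width: 0.0447
grasp_force: 25.0
```

{"name": "move_arm", "arguments": {
  "travel": [
    [0, 0, 0.2],
    [0, 0, 0.42],
    [0, 0, 0.42],
    [0, 0, 0.42],
    [0, 0, 0.42]
  ],
  "delta_rot": [
    [0, 0, 0],
    [0, 0, 0],
    [0, 0, 0],
    [0, 0, 0],
    [0, 0, 0]
  ],
  "grip": [0, 0, 0, 0, 56]
}}

```text
clock: 35.3
tool_pos: [0.4488, -0.0885, 0.0149]
tool_rot: [[-0.191, 0.982, 0.003], [0.982, 0.191, -0.001], [-0.001, 0.002, -1.0]]
force: [0.4, -0.0, -0.8]
width: 0.0495
grasp_force: 0.0
```

{"name": "move_arm", "arguments": {
  "travel": [
    [0, 0, 0],
    [0, 0, 0],
    [0, 0, -0.3],
    [0, 0, -0.6],
    [0, 0, -1]
  ],
  "delta_rot": [
    [0, 0, 0],
    [0, 0, 0],
    [0, 0, 0],
    [0, 0, 0],
    [0, 0, 0]
  ],
  "grip": [60, 60, 60, 60, 60]
}}

```text
clock: 35.8
tool_pos: [0.446, -0.0877, 0.0937]
tool_rot: [[-0.191, 0.982, -0.002], [0.982, 0.191, 0.001], [0.001, -0.002, -1.0]]
force: [-0.1, -0.5, -0.3]
width: 0.0565
grasp_force: 0.0
```

{"name": "move_arm", "arguments": {
  "travel": [
    [0, 0, -0.6],
    [0, 0, -1],
    [0, 0, -1],
    [0, 0, -1]
  ],
  "delta_rot": [
    [0, 0, 0],
    [0, 0, 0],
    [0, 0, 0],
    [0, 0, 0]
  ],
  "grip": [70, 70, 70, 70]
}}

```text
clock: 36.2
tool_pos: [0.4476, -0.0883, 0.1743]
tool_rot: [[-0.191, 0.982, 0.002], [0.982, 0.191, -0.001], [-0.001, 0.002, -1.0]]
force: [-0.1, -0.5, -0.2]
width: 0.0659
grasp_force: 0.0
```

{"name": "move_arm", "arguments": {
  "travel": [
    [0.3, 0.3, -0.3],
    [0.6, 0.6, -0.3],
    [0.9, 0.9, -0.3],
    [0.9, 0.9, -0.3]
  ],
  "delta_rot": [
    [0, 0, 0.03],
    [0, 0, 0.06],
    [0, 0, 0.091],
    [0, 0, 0.091]
  ],
  "grip": [70, 70, 70, 70]
}}

```text
clock: 36.6
tool_pos: [0.5041, -0.0009, 0.1952]
tool_rot: [[0.091, 0.996, -0.003], [0.996, -0.091, 0.002], [0.002, -0.003, -1.0]]
force: [0.3, -0.9, -0.6]
width: 0.0662
grasp_force: 0.0
```

```bash
python3 - <<'E'
from plant import r
from h import *
s=r.read_camera("side");o=r.get_obs();p=o["tool_pos"];print(p,o["tool_rot"][:,0],o["width"],trayshift(s["img"]))
for n in("yellow","green","blue","red"):print(n,tape(s,n,.03,(300,180,380,260)))
print("goal",tool(o,[.624-p[0],.193-p[1],.2-p[2]]))
E
```

```text
[ 0.50302114 -0.00225136  0.19505012] [8.99270292e-02 9.95948321e-01 2.65642993e-04] 0.06569491964754724 [(0.4, -1, -7)]
yellow []
green []
blue [((np.float64(357.1), np.float64(206.0)), 54, [0.453, -0.131, 0.03])]
red [((np.float64(313.3), np.float64(240.9)), 54, [0.507, 0.08, 0.03])]
goal [ 2.567  1.286 -0.067]
```

Blue reads 43 mm away from where it was placed, so the tray has probably been knocked. Looking.

```bash
python3 - <<'E'
from plant import r
from h import *
s=r.read_camera("side");c=r.read_camera("scene");np.savez("pics/t_s.npz",**s);print(trayshift(s["img"]))
cv2.imwrite("pics/t.png",cv2.resize(s["img"][150:270,290:410],(600,600),interpolation=2))
E
```

```text
[(0.4, -1, -6)]
```

View pics/t.png

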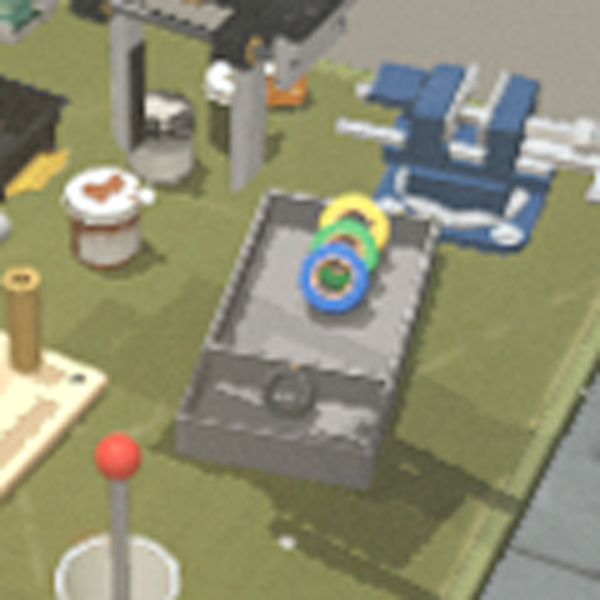

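The tray has moved: rim corners are now at crop (272,192), (438,225) and (180,430), with the collar and three rolls (blue at (335,277)) still inside and upright.

```bash
python3 - <<'E'
from h import *
s=dict(np.load("pics/t_s.npz"))
A=[(213*.3+280,112*.3+160),(328*.3+280,130*.3+160),(152*.3+280,270*.3+160)]
B=[(272/5+290,192/5+150),(438/5+290,225/5+150),(180/5+290,430/5+150)]
for a,b in zip(A,B): print(onz(s,*a,.032).round(4),onz(s,*b,.032).round(4),(onz(s,*b,.032)-onz(s,*a,.032)).round(4))
print("blue",onz(s,335/5+290,277/5+150,.027), "div mid",onz(s,(215+390)/2/5+290,(350+383)/2/5+150,.032),proj(s,[.4475,-.0885,.027]))
E
```

```text
[ 0.5186 -0.1699  0.032 ] [ 0.529  -0.1973  0.032 ] [ 0.0104 -0.0274  0.    ]
[ 0.4031 -0.1938  0.032 ] [ 0.4133 -0.213   0.032 ] [ 0.0102 -0.0192  0.    ]
[0.4727 0.0656 0.032 ] [0.4812 0.0454 0.032 ] [ 0.0085 -0.0201  0.    ]
blue [ 0.45622596 -0.13688017  0.027     ] div mid [ 0.43780011 -0.04052053  0.032     ] [353.64013992 214.69748228]
```

The tray shifted by about (+10, −21) mm and the rolls slid to its far end, so there is room near the divider. Next is orange.

{"name": "move_arm", "arguments": {
  "travel": [
    [0.5, 0.3, 0],
    [1, 0.65, 0],
    [1, 0.65, 0]
  ],
  "delta_rot": [
    [0, 0, 0],
    [0, 0, 0],
    [0, 0, 0]
  ],
  "grip": [70, 70, 70]
}}

```text
clock: 37.05
tool_pos: [0.5647, 0.0732, 0.1961]
tool_rot: [[0.091, 0.996, -0.001], [0.996, -0.091, 0.001], [0.001, -0.001, -1.0]]
force: [-0.0, -1.5, -0.6]
width: 0.066
grasp_force: 0.0
```

{"name": "move_arm", "arguments": {
  "travel": [
    [0.5, 0.3, 0],
    [1, 0.65, 0],
    [1.0, 0.65, 0],
    [1, 0.65, 0],
    [1, 0.65, 0]
  ],
  "delta_rot": [
    [0, 0, 0],
    [0, 0, 0],
    [0, 0, 0],
    [0, 0, 0],
    [0, 0, 0]
  ],
  "grip": [70, 70, 70, 70, 70]
}}

```text
clock: 37.55
tool_pos: [0.6215, 0.1439, 0.1971]
tool_rot: [[0.095, 0.995, -0.002], [0.995, -0.095, -0.001], [-0.001, -0.002, -1.0]]
force: [-0.4, -0.4, 1.2]
width: 0.0657
grasp_force: 0.0
```

```bash
python3 - <<'E'
from plant import r
from h import *
near(r,[.624,.194,.118])
c=r.read_camera("wrist");print("white",[b+(onz(c,*b[0],.155).round(3).tolist(),) for b in blob(c["img"],(0,0,170),(180,60,255),(280,20,370,200)) if b[1]>150])
E
```

```text
[0.6216 0.144  0.1975] [ 0.095  0.995 -0.001] 0.0657
yellow [((np.float64(335.6), np.float64(14.5)), 61, [0.644, 0.294, 0.155]), ((np.float64(319.8), np.float64(24.0)), 29, [0.632, 0.29, 0.155]), ((np.float64(310.0), np.float64(30.5)), 33, [0.625, 0.286, 0.155]), ((np.float64(346.9), np.float64(49.7)), 31, [0.65, 0.272, 0.155]), ((np.float64(272.2), np.float64(86.5)), 82, [0.594, 0.253, 0.155]), ((np.float64(279.8), np.float64(143.0)), 43, [0.594, 0.212, 0.155]), ((np.float64(268.3), np.float64(163.2)), 37, [0.582, 0.197, 0.155]), ((np.float64(271.2), np.float64(178.1)), 60, [0.583, 0.185, 0.155]), ((np.float64(278.2), np.float64(196.7)), 27, [0.586, 0.169, 0.155]), ((np.float64(273.2), np.float64(212.0)), 44, [0.58, 0.157, 0.155]), ((np.float64(391.6), np.float64(224.7)), 485, [0.678, 0.136, 0.155])]
green []
blue []
orange [((np.float64(321.1), np.float64(70.9)), 2678, [0.63, 0.26, 0.155]), ((np.float64(321.0), np.float64(160.9)), 996, [0.624, 0.195, 0.155])]
travel [ 0.626 -0.029  0.993]
white [((np.float64(355.0), np.float64(132.0)), 843, [0.652, 0.215, 0.155]), ((np.float64(323.5), np.float64(121.2)), 1596, [0.629, 0.225, 0.155]), ((np.float64(322.5), np.float64(142.3)), 243, [0.627, 0.209, 0.155])]
```

{"name": "move_arm", "arguments": {
  "travel": [
    [0.3, 0, 0],
    [0.64, -0.02, 0],
    [0.64, -0.02, 0.4],
    [0.64, -0.02, 0.8],
    [0.64, -0.02, 0.98]
  ],
  "delta_rot": [
    [0, 0, 0],
    [0, 0, 0],
    [0, 0, 0],
    [0, 0, 0],
    [0, 0, 0]
  ],
  "grip": [70, 70, 70, 70, 70]
}}

```text
clock: 38.15
tool_pos: [0.6232, 0.1957, 0.1162]
tool_rot: [[0.094, 0.996, -0.005], [0.996, -0.094, -0.001], [-0.002, -0.005, -1.0]]
force: [-0.6, -0.2, -0.9]
width: 0.0659
grasp_force: 0.0
```

{"name": "move_arm", "arguments": {
  "travel": [
    [0, 0, 0],
    [0, 0, 0],
    [0, 0, 0],
    [0, 0, 0],
    [0, 0, 0]
  ],
  "delta_rot": [
    [0, 0, 0],
    [0, 0, 0],
    [0, 0, 0],
    [0, 0, 0],
    [0, 0, 0]
  ],
  "grip": [70, 30, 0, 0, 0]
}}

```text
clock: 38.65
tool_pos: [0.6271, 0.1971, 0.1212]
tool_rot: [[0.094, 0.996, 0.003], [0.996, -0.094, 0.0], [0.001, 0.003, -1.0]]
force: [-0.6, -0.1, 3.0]
width: 0.0446
grasp_force: 25.0
```

{"name": "move_arm", "arguments": {
  "travel": [
    [-0.2, 0, 0],
    [-0.4, 0, 0],
    [-0.6, 0, 0],
    [-0.8, 0, 0],
    [-1, 0, 0]
  ],
  "delta_rot": [
    [0, 0, 0],
    [0, 0, 0],
    [0, 0, 0],
    [0, 0, 0],
    [0, 0, 0]
  ],
  "grip": [0, 0, 0, 0, 0]
}}

```text
clock: 39.15
tool_pos: [0.6184, 0.1171, 0.1205]
tool_rot: [[0.094, 0.996, 0.001], [0.996, -0.094, 0.002], [0.002, 0.001, -1.0]]
force: [-1.6, 4.1, 6.4]
width: 0.0448
grasp_force: 25.0
```

{"name": "move_arm", "arguments": {
  "travel": [
    [-0.2, 0, 0],
    [-0.4, 0, 0],
    [-0.6, 0, 0],
    [-0.8, 0, 0],
    [-1, 0, 0]
  ],
  "delta_rot": [
    [0, 0, 0],
    [0, 0, 0],
    [0, 0, 0],
    [0, 0, 0],
    [0, 0, 0]
  ],
  "grip": [0, 0, 0, 0, 0]
}}

```text
clock: 39.65
tool_pos: [0.611, 0.0372, 0.1204]
tool_rot: [[0.094, 0.996, 0.002], [0.996, -0.094, 0.002], [0.002, 0.001, -1.0]]
force: [-1.2, 3.1, 5.4]
width: 0.0442
grasp_force: 25.0
```

{"name": "move_arm", "arguments": {
  "travel": [
    [-0.2, 0, 0],
    [-0.4, 0, 0],
    [-0.6, 0, 0],
    [-0.75, 0, 0],
    [-0.75, 0, 0]
  ],
  "delta_rot": [
    [0, 0, 0],
    [0, 0, 0],
    [0, 0, 0],
    [0, 0, 0],
    [0, 0, 0]
  ],
  "grip": [0, 0, 0, 0, 0]
}}

```text
clock: 40.15
tool_pos: [0.6048, -0.0241, 0.1186]
tool_rot: [[0.096, 0.995, -0.001], [0.995, -0.096, -0.0], [-0.0, -0.001, -1.0]]
force: [-0.1, 0.1, -0.5]
width: 0.0447
grasp_force: 25.0
```

```bash
python3 - <<'E'
from plant import r
from h import *
c=r.read_camera("wrist");s=r.read_camera("side");o=r.get_obs();p=o["tool_pos"];print(p,o["width"],o["force"])
print(tape(c,"orange",.136,(230,180,420,330)))
for n in("yellow","red","blue"):print(n,tape(s,n,.03,(300,180,400,260)))
print(tool(o,[.4475-p[0],-.0895-p[1],0]))
E
```

```text
[ 0.60508273 -0.02224467  0.11878296] 0.04455079471389232 [-0.47356072  0.10732789 -0.23929931]
[((np.float64(323.6), np.float64(263.8)), 2915, [0.604, -0.031, 0.136]), ((np.float64(354.3), np.float64(302.6)), 356, [0.622, -0.062, 0.136])]
yellow []
red [((np.float64(313.4), np.float64(240.8)), 54, [0.507, 0.079, 0.03])]
blue [((np.float64(357.0), np.float64(205.9)), 53, [0.454, -0.131, 0.03])]
[-1.023 -1.882  0.   ]
```

{"name": "move_arm", "arguments": {
  "travel": [
    [-0.1, -0.25, 0],
    [-0.25, -0.5, 0],
    [-0.4, -0.75, 0],
    [-0.53, -1, 0],
    [-0.53, -1, 0]
  ],
  "delta_rot": [
    [0, 0, -0.02],
    [0, 0, -0.045],
    [0, 0, -0.07],
    [0, 0, -0.091],
    [0, 0, -0.091]
  ],
  "grip": [0, 0, 0, 0, 0]
}}

```text
clock: 40.75
tool_pos: [0.5194, -0.0563, 0.1186]
tool_rot: [[-0.191, 0.982, -0.002], [0.982, 0.191, 0.001], [0.001, -0.002, -1.0]]
force: [0.5, 1.2, -0.9]
width: 0.0446
grasp_force: 25.0
```

{"name": "move_arm", "arguments": {
  "travel": [
    [-0.1, -0.3, 0],
    [-0.2, -0.6, 0],
    [-0.22, -0.98, 0],
    [-0.22, -0.98, 0],
    [-0.22, -0.98, 0]
  ],
  "delta_rot": [
    [0, 0, 0],
    [0, 0, 0],
    [0, 0, 0],
    [0, 0, 0],
    [0, 0, 0]
  ],
  "grip": [0, 0, 0, 0, 0]
}}

```text
clock: 41.25
tool_pos: [0.4491, -0.0887, 0.1195]
tool_rot: [[-0.19, 0.982, 0.002], [0.982, 0.19, -0.0], [-0.0, 0.002, -1.0]]
force: [0.0, -0.1, -0.1]
width: 0.0451
grasp_force: 25.0
```

```bash
python3 - <<'E'
from plant import r
from h import *
c=r.read_camera("wrist");s=r.read_camera("side");o=r.get_obs();print(o["tool_pos"],o["width"])
# divider: horizontal edge in wrist view, expected ~50 mm ahead of tool at z .032
for d in(45,50,55,60): 
    P=[o["tool_pos"]*[1,1,0]+[0,0,.032]+o["tool_rot"][:,0]*d/1e3*[1,1,0]+o["tool_rot"][:,1]*k/1e3*[1,1,0] for k in(-57,57)]; print(d,[proj(c,x).round(0).tolist() for x in P])
cv2.imwrite("pics/v.png",c["img"][40:340,170:490])
print("blue",[t for t in tape(c,"blue",.05,(250,150,420,380)) if t[1]>60], "s",tape(s,"blue",.03,(300,180,400,260)))
E
```

```text
[ 0.44972846 -0.08881823  0.11964063] 0.04454781547400793
45 [[264.0, 161.0], [384.0, 161.0]]
50 [[264.0, 156.0], [384.0, 156.0]]
55 [[264.0, 150.0], [385.0, 150.0]]
60 [[263.0, 145.0], [385.0, 145.0]]
blue [((np.float64(325.7), np.float64(230.6)), 149, [0.455, -0.107, 0.05]), ((np.float64(287.0), np.float64(345.3)), 186, [0.439, -0.247, 0.05]), ((np.float64(314.9), np.float64(350.2)), 88, [0.47, -0.248, 0.05]), ((np.float64(306.6), np.float64(372.4)), 150, [0.466, -0.28, 0.05]), ((np.float64(265.7), np.float64(372.3)), 64, [0.421, -0.289, 0.05])] s [((np.float64(357.1), np.float64(205.9)), 55, [0.454, -0.131, 0.03])]
```

View pics/v.png

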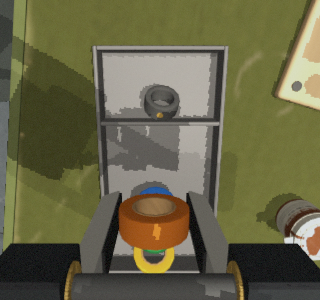

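The wrist view shows the tray aligned, with the divider at row 162 (about 44 mm ahead) and the tray centre about 6 mm to the right. A sliver of blue shows at (325,230). Checking the clearance to blue before lowering.

```bash
python3 - <<'E'
from plant import r
from h import *
c=r.read_camera("wrist");s=r.read_camera("side");o=r.get_obs()
print("cam",(-c["R"].T@c["t"]).round(3))
def box(img,lo,hi,b):
    m=cv2.inRange(cv2.cvtColor(img,cv2.COLOR_BGR2HSV),np.array(lo),np.array(hi))[b[1]:b[3],b[0]:b[2]];y,x=np.nonzero(m);return x.min()+b[0],x.max()+b[0],y.min()+b[1],y.max()+b[1]
bw=box(c["img"],(100,130,60),(118,255,255),(290,200,370,245));bs=box(s["img"],(100,100,50),(120,255,255),(345,190,366,225));print(bw,bs)
print("wrist top row z.05",onz(c,325,bw[2],.05).round(4),"z.027",onz(c,325,bw[2],.027).round(4))
print("side: ring top",onz(s,(bs[0]+bs[1])/2,bs[2],.05).round(4),"bottom",onz(s,(bs[0]+bs[1])/2,bs[3],.004).round(4))
for Y in(-.11,-.12,-.13): print(Y,proj(c,[.453,Y,.05]).round(0),proj(s,[.453,Y,.05]).round(0),proj(s,[.453,Y,.004]).round(0))
E
```

```text
cam [ 0.433 -0.008  0.298]
(np.int64(309), np.int64(340), np.int64(226), np.int64(234)) (np.int64(350), np.int64(363), np.int64(199), np.int64(212))
wrist top row z.05 [ 0.4537 -0.1028  0.05  ] z.027 [ 0.4556 -0.1116  0.027 ]
side: ring top [ 0.4606 -0.1403  0.05  ] bottom [ 0.4542 -0.1306  0.004 ]
-0.11 [323. 233.] [355. 205.] [354. 216.]
-0.12 [321. 242.] [356. 203.] [356. 214.]
-0.13 [319. 251.] [357. 201.] [357. 212.]
```

Blue's near face is at y ≈ −0.12 to −0.13, so there is over 20 mm of room. Shifting a little, lowering orange, then going back up.

{"name": "move_arm", "arguments": {
  "travel": [
    [-0.08, 0.05, 0.3],
    [-0.08, 0.05, 0.6],
    [-0.08, 0.05, 0.9],
    [-0.08, 0.05, 0.9]
  ],
  "delta_rot": [
    [0, 0, 0],
    [0, 0, 0],
    [0, 0, 0],
    [0, 0, 0]
  ],
  "grip": [0, 0, 0, 0]
}}

```text
clock: 41.85
tool_pos: [0.4508, -0.0931, 0.044]
tool_rot: [[-0.191, 0.981, -0.007], [0.982, 0.191, 0.003], [0.004, -0.006, -1.0]]
force: [-0.8, 0.3, -0.4]
width: 0.0447
grasp_force: 25.0
```

{"name": "move_arm", "arguments": {
  "travel": [
    [0, 0, 0.2],
    [0, 0, 0.42],
    [0, 0, 0.42],
    [0, 0, 0.42],
    [0, 0, 0.42]
  ],
  "delta_rot": [
    [0, 0, 0],
    [0, 0, 0],
    [0, 0, 0],
    [0, 0, 0],
    [0, 0, 0]
  ],
  "grip": [0, 0, 0, 0, 56]
}}

```text
clock: 42.35
tool_pos: [0.4546, -0.0949, 0.0149]
tool_rot: [[-0.191, 0.982, 0.002], [0.982, 0.191, -0.001], [-0.001, 0.002, -1.0]]
force: [0.0, 0.4, -0.3]
width: 0.0496
grasp_force: 0.0
```

{"name": "move_arm", "arguments": {
  "travel": [
    [0, 0, 0],
    [0, 0, 0],
    [0, 0, -0.3],
    [0, 0, -0.6],
    [0, 0, -1]
  ],
  "delta_rot": [
    [0, 0, 0],
    [0, 0, 0],
    [0, 0, 0],
    [0, 0, 0],
    [0, 0, 0]
  ],
  "grip": [60, 60, 60, 60, 60]
}}

```text
clock: 42.85
tool_pos: [0.452, -0.0941, 0.0936]
tool_rot: [[-0.191, 0.982, -0.002], [0.982, 0.191, 0.001], [0.001, -0.002, -1.0]]
force: [-0.4, -0.9, -0.4]
width: 0.0564
grasp_force: 0.0
```

{"name": "move_arm", "arguments": {
  "travel": [
    [0, 0, -0.6],
    [0, 0, -1],
    [0, 0, -1],
    [0, 0, -1]
  ],
  "delta_rot": [
    [0, 0, 0],
    [0, 0, 0],
    [0, 0, 0],
    [0, 0, 0]
  ],
  "grip": [70, 70, 70, 70]
}}

```text
clock: 43.25
tool_pos: [0.4536, -0.0947, 0.1743]
tool_rot: [[-0.191, 0.982, 0.002], [0.982, 0.191, -0.001], [-0.001, 0.002, -1.0]]
force: [0.6, -0.2, -0.7]
width: 0.0655
grasp_force: 0.0
```

{"name": "move_arm", "arguments": {
  "travel": [
    [0.3, 0.3, -0.35],
    [0.6, 0.6, -0.35],
    [0.9, 0.9, -0.35],
    [0.9, 0.9, -0.35]
  ],
  "delta_rot": [
    [0, 0, 0.03],
    [0, 0, 0.06],
    [0, 0, 0.091],
    [0, 0, 0.091]
  ],
  "grip": [70, 70, 70, 70]
}}

```text
clock: 43.65
tool_pos: [0.5101, -0.0072, 0.1992]
tool_rot: [[0.091, 0.996, -0.003], [0.996, -0.091, 0.002], [0.002, -0.003, -1.0]]
force: [0.4, -0.1, 0.2]
width: 0.0657
grasp_force: 0.0
```

```bash
python3 - <<'E'
from plant import r
from h import *
s=r.read_camera("side");o=r.get_obs();p=o["tool_pos"];np.savez("pics/w_s.npz",**s);print(p,o["tool_rot"][:,0],o["width"])
for n in("orange","blue","red"):print(n,tape(s,n,.027,(300,180,380,260)))
print("goal",tool(o,[.628-p[0],.225-p[1],.2-p[2]]))
E
```

```text
[ 0.50898225 -0.00862648  0.19900666] [8.99205562e-02 9.95948887e-01 3.29629806e-04] 0.06566118704760111
orange [((np.float64(355.6), np.float64(211.9)), 103, [0.447, -0.104, 0.027])]
blue []
red [((np.float64(313.3), np.float64(240.8)), 53, [0.509, 0.076, 0.027])]
goal [ 3.042  1.219 -0.017]
```

{"name": "move_arm", "arguments": {
  "travel": [
    [0.5, 0.3, 0],
    [1, 0.6, 0],
    [1, 0.6, 0]
  ],
  "delta_rot": [
    [0, 0, 0],
    [0, 0, 0],
    [0, 0, 0]
  ],
  "grip": [70, 70, 70]
}}

```text
clock: 44.0
tool_pos: [0.5659, 0.0675, 0.1993]
tool_rot: [[0.09, 0.996, -0.003], [0.996, -0.09, 0.001], [0.001, -0.003, -1.0]]
force: [0.7, -1.5, 0.2]
width: 0.0659
grasp_force: 0.0
```

{"name": "move_arm", "arguments": {
  "travel": [
    [0.5, 0.3, 0],
    [1, 0.6, 0],
    [1.0, 0.6, 0],
    [1, 0.6, 0]
  ],
  "delta_rot": [
    [0, 0, 0],
    [0, 0, 0],
    [0, 0, 0],
    [0, 0, 0]
  ],
  "grip": [70, 70, 70, 70]
}}

```text
clock: 44.4
tool_pos: [0.6193, 0.1391, 0.1995]
tool_rot: [[0.093, 0.996, -0.004], [0.996, -0.093, -0.001], [-0.002, -0.004, -1.0]]
force: [0.4, -0.3, -0.3]
width: 0.0662
grasp_force: 0.0
```

{"name": "move_arm", "arguments": {
  "travel": [
    [0.3, 0, 0],
    [0.6, 0, 0],
    [0.6, 0, 0],
    [0.6, 0, 0]
  ],
  "delta_rot": [
    [0, 0, 0],
    [0, 0, 0],
    [0, 0, 0],
    [0, 0, 0]
  ],
  "grip": [70, 70, 70, 70]
}}

```text
clock: 44.8
tool_pos: [0.6242, 0.186, 0.2012]
tool_rot: [[0.094, 0.996, -0.001], [0.996, -0.094, -0.001], [-0.002, -0.001, -1.0]]
force: [0.0, 0.6, 0.4]
width: 0.0663
grasp_force: 0.0
```

```bash
python3 - <<'E'
from plant import r
from h import *
c=r.read_camera("wrist");o=r.get_obs();p=o["tool_pos"];print(p)
m=cv2.inRange(cv2.cvtColor(c["img"],cv2.COLOR_BGR2HSV),np.array((0,0,150)),np.array((180,50,255)))
# row profile of bright grey-white near bar line: width per row tells bar(18mm) from roll(46mm)
for v in range(110,240,4):
    k=np.nonzero(m[v,285:365])[0]; 
    if len(k): print(v,k.min()+285,k.max()+285,len(k),onz(c,325,v,.155)[1].round(4))
print(tool(o,[.6285-p[0],.225-p[1],.119-p[2]]))
E
```

```text
[0.62441466 0.18589553 0.20129069]
110 286 290 5 0.2751
114 286 296 6 0.2722
142 288 289 2 0.2512
150 358 358 1 0.245
154 316 358 18 0.2418
158 316 332 17 0.2386
162 316 348 17 0.2355
166 299 349 51 0.2322
170 298 358 53 0.229
174 298 348 51 0.2257
178 299 346 48 0.2224
182 300 346 47 0.2191
186 314 331 18 0.2157
190 320 327 8 0.2123
194 320 327 8 0.2089
198 321 326 6 0.2055
230 293 293 1 0.1768
234 291 310 7 0.1731
238 292 314 9 0.1694
[0.493 0.005 1.028]
```

White spans rows 164–184, with its centre at y ≈ 0.2257 and in line with the tool. Grasping it.

{"name": "move_arm", "arguments": {
  "travel": [
    [0.3, 0, 0],
    [0.5, 0, 0],
    [0.5, 0, 0.4],
    [0.5, 0, 0.8],
    [0.5, 0, 1]
  ],
  "delta_rot": [
    [0, 0, 0],
    [0, 0, 0],
    [0, 0, 0],
    [0, 0, 0],
    [0, 0, 0]
  ],
  "grip": [70, 70, 70, 70, 70]
}}

```text
clock: 45.35
tool_pos: [0.6267, 0.2268, 0.1181]
tool_rot: [[0.094, 0.996, -0.005], [0.996, -0.094, -0.002], [-0.002, -0.005, -1.0]]
force: [0.4, -0.5, -0.2]
width: 0.0657
grasp_force: 0.0
```

{"name": "move_arm", "arguments": {
  "travel": [
    [0, 0, 0],
    [0, 0, 0.02],
    [0, 0, 0.02],
    [0, 0, 0.02],
    [0, 0, 0.02]
  ],
  "delta_rot": [
    [0, 0, 0],
    [0, 0, 0],
    [0, 0, 0],
    [0, 0, 0],
    [0, 0, 0]
  ],
  "grip": [70, 30, 0, 0, 0]
}}

```text
clock: 45.85
tool_pos: [0.6301, 0.228, 0.1218]
tool_rot: [[0.094, 0.996, 0.003], [0.996, -0.094, 0.001], [0.001, 0.003, -1.0]]
force: [-0.4, -0.0, 2.4]
width: 0.0447
grasp_force: 25.0
```

{"name": "move_arm", "arguments": {
  "travel": [
    [-0.2, 0, 0],
    [-0.4, 0, 0],
    [-0.6, 0, 0],
    [-0.8, 0, 0],
    [-1, 0, 0]
  ],
  "delta_rot": [
    [0, 0, 0],
    [0, 0, 0],
    [0, 0, 0],
    [0, 0, 0],
    [0, 0, 0]
  ],
  "grip": [0, 0, 0, 0, 0]
}}

```text
clock: 46.35
tool_pos: [0.6214, 0.1474, 0.1212]
tool_rot: [[0.094, 0.996, 0.001], [0.996, -0.094, 0.002], [0.002, 0.001, -1.0]]
force: [-0.5, 3.4, 4.8]
width: 0.0447
grasp_force: 25.0
```

{"name": "move_arm", "arguments": {
  "travel": [
    [-0.2, 0, 0],
    [-0.4, 0, 0],
    [-0.6, 0, 0],
    [-0.8, 0, 0],
    [-1, 0, 0]
  ],
  "delta_rot": [
    [0, 0, 0],
    [0, 0, 0],
    [0, 0, 0],
    [0, 0, 0],
    [0, 0, 0]
  ],
  "grip": [0, 0, 0, 0, 0]
}}

```text
clock: 46.85
tool_pos: [0.6137, 0.0675, 0.121]
tool_rot: [[0.094, 0.996, 0.001], [0.996, -0.094, 0.001], [0.001, 0.001, -1.0]]
force: [-1.2, 3.2, 4.7]
width: 0.0446
grasp_force: 25.0
```

{"name": "move_arm", "arguments": {
  "travel": [
    [-0.2, 0, 0],
    [-0.4, 0, 0],
    [-0.6, 0, 0],
    [-0.8, 0, 0],
    [-1, 0, 0]
  ],
  "delta_rot": [
    [0, 0, 0],
    [0, 0, 0],
    [0, 0, 0],
    [0, 0, 0],
    [0, 0, 0]
  ],
  "grip": [0, 0, 0, 0, 0]
}}

```text
clock: 47.35
tool_pos: [0.6054, -0.0131, 0.119]
tool_rot: [[0.094, 0.996, -0.002], [0.996, -0.094, -0.001], [-0.001, -0.002, -1.0]]
force: [-1.0, 0.6, -0.1]
width: 0.0448
grasp_force: 25.0
```

{"name": "move_arm", "arguments": {
  "travel": [
    [-0.15, 0, 0],
    [-0.2, 0, 0],
    [-0.2, 0, 0],
    [-0.2, 0, 0]
  ],
  "delta_rot": [
    [0, 0, 0],
    [0, 0, 0],
    [0, 0, 0],
    [0, 0, 0]
  ],
  "grip": [0, 0, 0, 0]
}}

```text
clock: 47.75
tool_pos: [0.6049, -0.0268, 0.1197]
tool_rot: [[0.093, 0.996, -0.0], [0.996, -0.093, 0.0], [0.0, -0.0, -1.0]]
force: [-0.2, 0.9, -0.1]
width: 0.0445
grasp_force: 25.0
```

```bash
python3 - <<'E'
from plant import r
from h import *
s=r.read_camera("side");o=r.get_obs();p=o["tool_pos"];print(p,o["width"],o["force"])
for n in("orange","red"):print(n,tape(s,n,.027,(300,180,400,260)))
print(tool(o,[.4516-p[0],-.068-p[1],0]))
E
```

```text
[ 0.60491493 -0.02649498  0.11977029] 0.04496311740933684 [-0.88273295  0.18171089 -0.98450762]
orange [((np.float64(355.5), np.float64(212.0)), 106, [0.447, -0.104, 0.027])]
red [((np.float64(313.4), np.float64(240.5)), 51, [0.509, 0.075, 0.027])]
[-0.695 -1.86   0.   ]
```

{"name": "move_arm", "arguments": {
  "travel": [
    [-0.1, -0.25, 0],
    [-0.2, -0.5, 0],
    [-0.3, -0.75, 0],
    [-0.35, -1, 0],
    [-0.35, -1, 0]
  ],
  "delta_rot": [
    [0, 0, -0.02],
    [0, 0, -0.045],
    [0, 0, -0.07],
    [0, 0, -0.091],
    [0, 0, -0.091]
  ],
  "grip": [0, 0, 0, 0, 0]
}}

```text
clock: 48.3
tool_pos: [0.5204, -0.0466, 0.1194]
tool_rot: [[-0.191, 0.982, -0.002], [0.982, 0.191, 0.001], [0.001, -0.002, -1.0]]
force: [-0.3, 0.7, -1.8]
width: 0.0449
grasp_force: 25.0
```

{"name": "move_arm", "arguments": {
  "travel": [
    [0, -0.3, 0],
    [-0.09, -0.6, 0],
    [-0.09, -0.92, 0],
    [-0.09, -0.92, 0],
    [-0.09, -0.92, 0]
  ],
  "delta_rot": [
    [0, 0, 0],
    [0, 0, 0],
    [0, 0, 0],
    [0, 0, 0],
    [0, 0, 0]
  ],
  "grip": [0, 0, 0, 0, 0]
}}

```text
clock: 48.8
tool_pos: [0.4531, -0.0684, 0.1204]
tool_rot: [[-0.19, 0.982, 0.002], [0.982, 0.19, -0.0], [-0.001, 0.002, -1.0]]
force: [1.0, 0.4, -1.0]
width: 0.0448
grasp_force: 25.0
```

```bash
python3 - <<'E'
from plant import r
from h import *
c=r.read_camera("wrist");s=r.read_camera("side");o=r.get_obs();p=o["tool_pos"];print(p,o["width"])
g=cv2.cvtColor(c["img"],cv2.COLOR_BGR2GRAY).astype(float)
pr=g[:,290:360].mean(1); d=np.diff(pr); i=np.argsort(-abs(d[60:215]))[:8]+60
print([(int(k),round(d[k]),float((tool(o,onz(c,325,k,.032)-p)*80)[0].round(1))) for k in sorted(i)])
print("orange",[t for t in tape(c,"orange",.05,(280,150,370,300)) if t[1]>60], tape(s,"orange",.027,(320,180,400,260)))
E
```

```text
[ 0.45357004 -0.068525    0.12045449] 0.04437818327474604
[(107, 40, 93.8), (108, 37, 93.0), (111, -46, 90.3), (112, 25, 89.5), (113, 38, 88.6), (175, -28, 31.4), (180, 26, 26.4), (181, 24, 25.4)]
orange [((np.float64(311.9), np.float64(227.0)), 551, [0.445, -0.086, 0.05])] [((np.float64(355.4), np.float64(211.9)), 106, [0.448, -0.104, 0.027])]
```

The divider's inner face is 25 mm ahead and orange's near face is about 17 mm behind. Shifting 3 mm forward and lowering white.

{"name": "move_arm", "arguments": {
  "travel": [
    [0.04, 0, 0.3],
    [0.04, 0, 0.6],
    [0.04, 0, 0.9],
    [0.04, 0, 0.9]
  ],
  "delta_rot": [
    [0, 0, 0],
    [0, 0, 0],
    [0, 0, 0],
    [0, 0, 0]
  ],
  "grip": [0, 0, 0, 0]
}}

```text
clock: 49.3
tool_pos: [0.4492, -0.0642, 0.045]
tool_rot: [[-0.191, 0.982, -0.006], [0.982, 0.191, 0.002], [0.003, -0.006, -1.0]]
force: [-0.2, -0.6, -1.0]
width: 0.0446
grasp_force: 25.0
```

{"name": "move_arm", "arguments": {
  "travel": [
    [0, 0, 0.2],
    [0, 0, 0.43],
    [0, 0, 0.43],
    [0, 0, 0.43],
    [0, 0, 0.43]
  ],
  "delta_rot": [
    [0, 0, 0],
    [0, 0, 0],
    [0, 0, 0],
    [0, 0, 0],
    [0, 0, 0]
  ],
  "grip": [0, 0, 0, 0, 56]
}}

```text
clock: 49.8
tool_pos: [0.4525, -0.0657, 0.0147]
tool_rot: [[-0.191, 0.982, 0.002], [0.982, 0.191, -0.001], [-0.001, 0.002, -1.0]]
force: [-0.6, 0.8, -0.1]
width: 0.0499
grasp_force: 0.0
```

{"name": "move_arm", "arguments": {
  "travel": [
    [0, 0, 0],
    [0, 0, 0],
    [0, 0, -0.3],
    [0, 0, -0.6],
    [0, 0, -1]
  ],
  "delta_rot": [
    [0, 0, 0],
    [0, 0, 0],
    [0, 0, 0],
    [0, 0, 0],
    [0, 0, 0]
  ],
  "grip": [60, 60, 60, 60, 60]
}}

```text
clock: 50.3
tool_pos: [0.4499, -0.065, 0.0936]
tool_rot: [[-0.191, 0.982, -0.002], [0.982, 0.191, 0.001], [0.001, -0.002, -1.0]]
force: [0.3, 0.3, 0.3]
width: 0.0563
grasp_force: 0.0
```

{"name": "move_arm", "arguments": {
  "travel": [
    [0, 0, -0.6],
    [0, 0, -1],
    [0, 0, -1],
    [0, 0, -1]
  ],
  "delta_rot": [
    [0, 0, 0],
    [0, 0, 0],
    [0, 0, 0],
    [0, 0, 0]
  ],
  "grip": [70, 70, 70, 70]
}}

```text
clock: 50.7
tool_pos: [0.4515, -0.0656, 0.1743]
tool_rot: [[-0.191, 0.982, 0.002], [0.982, 0.191, -0.001], [-0.001, 0.002, -1.0]]
force: [-0.4, 0.7, -1.1]
width: 0.0656
grasp_force: 0.0
```

{"name": "move_arm", "arguments": {
  "travel": [
    [0, 0.4, -0.6],
    [0, 0.8, -0.9],
    [0, 1, -0.9],
    [0, 1, -0.9]
  ],
  "delta_rot": [
    [0, 0, 0],
    [0, 0, 0],
    [0, 0, 0],
    [0, 0, 0]
  ],
  "grip": [70, 70, 70, 70]
}}

```text
clock: 51.1
tool_pos: [0.5304, -0.0497, 0.2439]
tool_rot: [[-0.192, 0.981, -0.002], [0.981, 0.192, 0.001], [0.001, -0.002, -1.0]]
force: [-0.1, -0.1, -0.7]
width: 0.066
grasp_force: 0.0
```

```bash
python3 - <<'E'
from plant import r
from h import *
c=r.read_camera("wrist");s=r.read_camera("side");o=r.get_obs();p=o["tool_pos"];print(p,o["width"],o["clock"])
for n in("yellow","green","blue","orange","red"):print(n,"s",tape(s,n,.027,(300,180,400,260)))
m=cv2.inRange(cv2.cvtColor(s["img"],cv2.COLOR_BGR2HSV),np.array((0,0,185)),np.array((180,50,255)))[190:250,330:390]
y,x=np.nonzero(m);print("white px",len(x),x.mean()+330,y.mean()+190, onz(s,x.mean()+330,y.mean()+190,.027), proj(s,[.453,-.065,.027]))
# bystanders and cup: side-view change against the start
a=dict(np.load("pics/a_side.npz"))["img"]
for n,b in dict(cup_base=(300,265,330,295),rock=(268,298,292,330),block=(296,295,336,340),pot=(303,180,322,206),tape=(328,150,356,176)).items():
    u=a[b[1]:b[3],b[0]:b[2]];v=s["img"][b[1]-8:b[3]+8,b[0]-8:b[2]+8];_,q,_,l=cv2.minMaxLoc(cv2.matchTemplate(v,u,cv2.TM_CCOEFF_NORMED));print(n,round(q,3),l[0]-8,l[1]-8)
cv2.imwrite("pics/z.png",s["img"])
E
```

```text
[ 0.52777852 -0.04975553  0.24263999] 0.06620175230592118 51.2
yellow s []
green s []
blue s []
orange s [((np.float64(356.7), np.float64(210.0)), 68, [0.448, -0.115, 0.027])]
red s [((np.float64(313.3), np.float64(240.6)), 51, [0.509, 0.076, 0.027])]
white px 229 361.2532751091703 205.6244541484716 [ 0.44318882 -0.14198924  0.027     ] [349.13654207 218.49885136]
cup_base 0.959 0 0
rock 0.999 0 0
block 0.997 0 0
pot 0.996 0 0
tape 0.953 0 0
```

Bystanders and cup match the start picture. Last numeric check of the tray contents from the wrist view.

```bash
python3 - <<'E'
from plant import r
from h import *
c=r.read_camera("wrist");s=r.read_camera("side")
ty=np.array([-.191,.982]);tx=np.array([.982,.191]);L=np.array([.447,-.0445])-84*ty/1e3
for n in("yellow","green","blue","orange"):
  for b in [t for t in tape(c,n,.04,(150,80,450,399)) if t[1]>100]:
    w=np.array(b[2][:2])-L; print(n,b[0],b[1],b[2],"tray mm",(w@tx*1e3).round(),(w@ty*1e3).round())
m=cv2.inRange(cv2.cvtColor(c["img"],cv2.COLOR_BGR2HSV),np.array((0,0,200)),np.array((180,40,255)))
for b in blob(c["img"],(0,0,195),(180,40,255),(180,80,420,340)):
  if b[1]>60:
    q=onz(c,*b[0],.04); w=q[:2]-L; print("white",b,q.round(3),(w@tx*1e3).round(),(w@ty*1e3).round())
for b in blob(c["img"],(0,0,0),(180,90,70),(180,80,420,340)):
  if b[1]>80:
    q=onz(c,*b[0],.02); w=q[:2]-L; print("dark",b,(w@tx*1e3).round(),(w@ty*1e3).round())
E
```

```text
yellow (np.float64(400.3), np.float64(148.9)) 104 [0.619, 0.015, 0.04] tray mm 180.0 110.0
yellow (np.float64(434.9), np.float64(197.0)) 668 [0.685, -0.041, 0.04] tray mm 234.0 42.0
yellow (np.float64(416.5), np.float64(259.6)) 337 [0.688, -0.141, 0.04] tray mm 218.0 -57.0
yellow (np.float64(278.4), np.float64(265.1)) 183 [0.484, -0.19, 0.04] tray mm 9.0 -66.0
yellow (np.float64(339.4), np.float64(362.6)) 837 [0.614, -0.355, 0.04] tray mm 105.0 -253.0
green (np.float64(280.5), np.float64(246.4)) 108 [0.482, -0.159, 0.04] tray mm 13.0 -35.0
blue (np.float64(271.1), np.float64(224.6)) 309 [0.464, -0.127, 0.04] tray mm 1.0 -0.0
blue (np.float64(221.3), np.float64(276.0)) 132 [0.4, -0.226, 0.04] tray mm -81.0 -85.0
blue (np.float64(269.7), np.float64(292.6)) 162 [0.477, -0.241, 0.04] tray mm -8.0 -115.0
blue (np.float64(257.7), np.float64(345.0)) 121 [0.471, -0.345, 0.04] tray mm -34.0 -216.0
orange (np.float64(265.4), np.float64(203.1)) 434 [0.451, -0.096, 0.04] tray mm -6.0 33.0
orange (np.float64(352.2), np.float64(351.3)) 135 [0.63, -0.327, 0.04] tray mm 126.0 -228.0
white ((np.float64(365.1), np.float64(119.8)), 261) [0.564 0.042 0.04 ] 132.0 147.0
white ((np.float64(266.0), np.float64(186.6)), 297) [ 0.449 -0.072  0.04 ] -4.0 57.0
white ((np.float64(363.0), np.float64(249.8)), 75) [ 0.604 -0.14   0.04 ] 136.0 -40.0
white ((np.float64(370.3), np.float64(307.5)), 176) [ 0.639 -0.237  0.04 ] 152.0 -141.0
white ((np.float64(270.1), np.float64(311.0)), 74) [ 0.483 -0.275  0.04 ] -9.0 -149.0
dark ((np.float64(253.7), np.float64(151.1)), 774) -23.0 104.0
dark ((np.float64(235.4), np.float64(211.3)), 455) -57.0 14.0
dark ((np.float64(312.8), np.float64(300.5)), 3658) 59.0 -143.0
dark ((np.float64(296.8), np.float64(267.9)), 196) 34.0 -82.0
dark ((np.float64(193.3), np.float64(305.4)), 1286) -143.0 -153.0
dark ((np.float64(367.8), np.float64(295.2)), 129) 151.0 -133.0
```

All five rolls lie inside the large compartment (|x| ≤ 13 mm, y from −66 to +57 mm about its centre), the collar is in the small one, and the ball is still above the cup. Handing in.

```bash
python3 -c "
from plant import r
print(r.hand_in())"
```

```text
the job is handed in; nothing more can be done
None
```

I handed the job in at about 51 s: pin standing in the upright cup, collar in the small compartment, all five rolls in the large one. The tray was knocked aside once during the run with nothing lost, and the paint pot, sanding block, rock casting and tape measure showed no movement.

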